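Pack the paint bottles away in the round caddy

TASK

Clear up the paints on the modelling table: stand every round paint bottle in the round caddy, nested as in a honeycomb with one bottle in the very middle and the others in a ring around it (shift the one that is already in there if it stands in the way). If the square bottle of plastic cement has been left in the caddy, it does not belong there: stand it in the steel tray. When all the bottles are in, put the clear cover over the caddy so that it sits down flat all round on the ledge, and leave the thinner, loose caps, tape and brush where they are.

Things in the scene. Friction and masses are not known exactly. Their poses are not given: they have to be found in the camera images.
- caddy: Round, open blue paint caddy, fixed on the table: base disc 158 mm across, 5 mm thick, with an upright round wall, inner diameter 128 mm, outer 134 mm, top 35 mm above the table. Outside the wall the disc shows as a flat ledge 12 mm wide. Inner floor 5 mm above the table. Origin: centre of the underside, on the table; z up.
- cover: Loose clear dust cover, 0.22 kg, mouth down on the table: round bell, outer diameter 149 mm, inner 143 mm, roof 83 mm (inside), 87 mm (outside) above its rim; black rim band; upright black knob mid-roof, 28 mm across, 30 mm tall (top 117 mm above the rim). In place it encloses wall and bottles, its rim on the caddy's ledge. Origin: centre of the rim's lower edge; z up.
- tray: Fixed steel glue tray on the table, outside 80 mm (its x) by 130 mm (its y), wall 3 mm thick and 12 mm high, floor 3 mm above the table. Origin: centre of the underside.
- paint_a: Red paint bottle, about 60 g, with a heavy base: round body 40 mm across, 42 mm tall; shoulder slopes in from 42 to 48 mm height; then a slim white cap, 16 mm across, from 48 to 78 mm, to hold it by. Origin: centre of the underside; z up. It starts standing somewhere inside the caddy, as a rule off the pattern.
- paint_b: Blue paint bottle, about 60 g, with a heavy base: round body 40 mm across, 42 mm tall; shoulder slopes in from 42 to 48 mm height; then a slim white cap, 16 mm across, from 48 to 78 mm, to hold it by. Origin: centre of the underside; z up. It starts standing on the table; in some runs it is absent (no reading).
- paint_c: Yellow paint bottle, about 60 g, with a heavy base: round body 40 mm across, 42 mm tall; shoulder slopes in from 42 to 48 mm height; then a slim white cap, 16 mm across, from 48 to 78 mm, to hold it by. Origin: centre of the underside; z up. It starts standing on the table; in some runs it is absent (no reading).
- paint_d: Green paint bottle, about 60 g, with a heavy base: round body 40 mm across, 42 mm tall; shoulder slopes in from 42 to 48 mm height; then a slim white cap, 16 mm across, from 48 to 78 mm, to hold it by. Origin: centre of the underside; z up. It starts standing on the table; in some runs it is absent (no reading).
- paint_e: Brown paint bottle, about 60 g, with a heavy base: round body 40 mm across, 42 mm tall; shoulder slopes in from 42 to 48 mm height; then a slim white cap, 16 mm across, from 48 to 78 mm, to hold it by. Origin: centre of the underside; z up. It starts standing on the table; in some runs it is absent (no reading).
- paint_f: Grey paint bottle, about 60 g, with a heavy base: round body 40 mm across, 42 mm tall; shoulder slopes in from 42 to 48 mm height; then a slim white cap, 16 mm across, from 48 to 78 mm, to hold it by. Origin: centre of the underside; z up. It starts standing on the table; in some runs it is absent (no reading).
- paint_g: Orange paint bottle, about 60 g, with a heavy base: round body 40 mm across, 42 mm tall; shoulder slopes in from 42 to 48 mm height; then a slim white cap, 16 mm across, from 48 to 78 mm, to hold it by. Origin: centre of the underside; z up. It starts standing on the table; in some runs it is absent (no reading).
- cement: Square amber bottle of plastic cement, about 60 g: body 30 x 30 mm and 42 mm tall, then a slim cylindrical black cap 16 mm in diameter up to 78 mm. In some runs it has been left standing in the caddy beside the red bottle, in others it is absent (no reading). Origin: centre of the underside; z up.
- thinner: Square green glass bottle of thinner, 30 x 30 mm, 42 mm tall, blue cap 16 mm across up to 78 mm. In some runs it stands in the tray, about 35 mm from its middle towards the tray's +y end, in others it is absent; a bystander. Origin: centre of the underside.
- mixing_cap: Orange bottle cap used as a mixing dish, 37 mm across, 14 mm high, lying open side up; a bystander. Origin: centre of the underside.
- green_cap_1: Green bottle cap, 37 mm across, 14 mm high; a bystander. Origin: centre of the underside.
- green_cap_2: Green bottle cap, 37 mm across, 14 mm high; a bystander. Origin: centre of the underside.
- tape: Roll of masking tape lying flat, 90 mm across, 24 mm high; a bystander. Origin: centre of the underside.
- brush: Paint brush lying flat, orange handle 9 mm thick, 195 mm long along its x; a bystander. Origin: on the table under the handle.

How it is judged:
On the way, in this order (a step that is already met when the one before it is completed fails the run):
1. all paint bottles stand in the caddy, one of them in the middle, and the cement, if there is any, stands in the tray (horizontal distance between each of paint_a, paint_b, paint_c, paint_d, paint_e, paint_f, paint_g and caddy below 0.048 m and z of paint_a in the frame of caddy between 0 and 0.01 m and angle between each of paint_a, paint_b, paint_c, paint_d, paint_e, paint_f, paint_g, cement's own z axis and vertical below 0.08 rad and z of paint_b in the frame of caddy between 0 and 0.01 m and z of paint_c in the frame of caddy between 0 and 0.01 m and z of paint_d in the frame of caddy between 0 and 0.01 m and z of paint_e in the frame of caddy between 0 and 0.01 m and z of paint_f in the frame of caddy between 0 and 0.01 m and z of paint_g in the frame of caddy between 0 and 0.01 m and horizontal distance between any of paint_a, paint_b, paint_c, paint_d, paint_e, paint_f, paint_g and caddy below 0.008 m and x of cement in the frame of tray between -0.03 and 0.03 m and y of cement in the frame of tray between -0.055 and 0.055 m and z of cement in the frame of tray below 0.008 m), for 0.2 s.
2. the cover sits over the caddy, down on its ledge (horizontal distance between cover and caddy below 0.008 m and z of cover in the frame of caddy below 0.008 m and angle between cover's own z axis and vertical below 0.04 rad and linear speed of cover below 0.02 m/s), for 0.2 s.
At the end, for the whole second after the job is handed in: All paint bottles stand upright on the caddy floor, one within 8 mm of its middle; the cement, if present, stands upright on the tray floor; the cover is centred on the caddy within 8 mm, level within 0.04 rad, its rim on the ledge within 3 mm, at rest (all of step 1 and all of step 2); the robot touches nothing.
It fails at once if a loose cap, the tape, the brush or the thinner is shifted more than 45 mm (distance of any of mixing_cap, green_cap_1, green_cap_2, tape, brush, thinner from where it was at the start of the episode above 0.045 m).
Of paint_b, paint_c, paint_d, paint_e, paint_f, paint_g only 5 to 6 are there at a start; the rules pass over those that are not, and their reading is None.
Of cement, thinner only 1 to 2 are there at a start; the rules pass over those that are not, and their reading is None.
At some moment in a run one of paint_b, paint_c, paint_d, paint_e, paint_f, paint_g, cover may be knocked a few centimetres aside while the robot is not near it.
It also fails if it takes over 210 s, if anything falls off the work surface, if the arm or the gripper's body presses on something with over 40 N, if the wrist force passes 120 N, or if a joint passes its speed limit or range.

ROBOT

A 7-joint arm with a two-finger parallel gripper is mounted at the origin on the work surface. World frame = base frame: x ahead of the robot, y to its left, z up, the work surface at z = 0. Lengths are in m, angles in rad, forces in N, time in s.
With the tool pointing down it reaches from about 0.425 to 0.95 m from the base axis. Payload 4.7 kg.
Tool frame: the origin (TCP) lies on the front face of the gripper's body, between the roots of the fingers; the fingertips stand manip.tcp_to_tips ahead of it and the grasp point (between the pads) lies 51 mm ahead of it (manip.tcp_to_tips is the distance from the TCP to the fingertips, in m); x points along the fingers, y is the direction in which the jaws open and shut, and the axes are right-handed (so a half turn about x gives the same grasp; the last joint's range is limited). The gripper opens to 87 mm and grips with 3 to 60 N. Pads are 19 mm wide; open, the fingers measure 117 mm over their backs; the gripper's body (75 mm by 190 mm) begins 51 mm behind the grasp point.
Start: joints at [1.218, 0.469, -0.049, 1.532, 0.024, 1.141, -0.082], TCP at [0.215, -0.64, 0.292] pointing down, gripper open.
Joint ranges: [-2.59, 2.59], [-0.33, 1.99], [-1.39, 1.29], [0.1, 2.45], [-1.04, 4.18], [0.21, 1.99], [-2.66, 2.66]. Speed limits (rad/s): [2.57, 2.57, 3.14, 3.14, 3.14, 3.14, 3.14].

INTERFACE

Orientations are given as a 3x3 rotation matrix whose columns are the frame's x, y, z axes.
In Python, from cell import manip gives the robot as it stands. The module is installed in compiled form; this text tells all that it offers.
- The arm moves only by the tool send_rows, never from a script. Its argument "deltas" is a list of rows, each a list of 2 entries, a list of its own where there are three numbers: the shift along the world's x, y, z normalised to -1 to 1, where 1 is 30 cm, then the turn, a rotation vector about the world's x, y, z normalised to -1 to 1, where 1 is 90 degrees. A call has 1 to 5 rows; each row is the pose to reach, as a shift and turn from the pose measured when the call began; what a row does not reach only later rows make up. A row lasts 1/8 s, in which the tool goes at most 62.5 mm and 10.7 degrees, less where a joint would pass 70% of its speed; a pose out of reach is approached as far as the arm can. A call with a number of a shift or a turn outside -1 to 1 is refused whole. A call with a gripper value outside its range is refused whole. "claw" is the gripper's target within -1 to 1 (fully open at 1, half-way at 0, shut at -1), set as the call begins (left out, the last holds). The fingers move at their own pace and stop on an object; "squeeze" is the grip in N (left out, the last holds). Time passes only in rows, so rows that repeat a pose let the fingers close. It gives the time, the measured TCP pose, the force and the opening at its end, in the units of the state.
- manip.state(): the state, without advancing time (a new reading comes with each control period).
- manip.get_image(name): name is "side" or "top"; returns a dict with "pixels" (384x512x3 uint8, blue, green, red), "depth" (384x512 float32, m along the optical axis (not along the pixel's ray), 0 where there is no reading), "mtx" (3x3 intrinsics, pixels), "R" (3x3) and "t" (3): a world point X has camera coordinates R X + t. Camera axes: x right, y down, z forward; pixel columns grow to the right and rows downward; lengths in m; the calibration is good to about 2 mm. A picture is of the moment at which its call begins.
- manip.job_done(): hands the job in, once; it reports no verdict.
The state is a dict: "time": time; "joint_positions": joint angles; "dq": joint speeds; "effort": joint torques, N m; "tcp_pos": TCP position; "tool_rot": TCP orientation; "ft_force": force on the tool from outside, world axes, zero at the start; "ft_torque": the same for the moment, N m; "opening": finger opening in m.
Only numpy, scipy, OpenCV 4.12 (cv2) and the standard library are available. Lean on these libraries where they do the work, as an engineer would, in place of code of your own. Each camera call takes 0.05 s, during which the arm holds its last target.

## Working session

There is one attempt and no reset: what is moved stays moved. The work goes in short steps, Python scripts to look and compute and a tool call to move; the robot and the scene stay as the last step left them, time stands still between calls to the robot, and variables do not carry over. Pictures are saved under pics/ and viewed, and the job is handed in when it is done.

Besides the shell and the picture viewer there is one more tool, called after "Request:" as name(argument=value, ...) on one line, values as JSON. send_rows: Moves the arm, as the interface text tells. Scaled input: -1 to 1 covers 30 cm each way for a shift and 90 degrees each way for a turn. Its arguments: {"type":"object","properties":{"deltas":{"type":"array"},"claw":{"type":"number"},"squeeze":{"type":"number"}},"required":["deltas"]}

```bash
mkdir -p pics; cat > h.py <<'E'
from cell import manip
import numpy as np, cv2
def snap(n,tag):
    im=manip.get_image(n); cv2.imwrite(f'pics/{tag}.png',im['pixels']); np.savez(f'pics/{tag}.npz',**im); return im
def world(im,u,v,d=None):
    u=np.asarray(u,float);v=np.asarray(v,float)
    if d is None: d=im['depth'][v.astype(int),u.astype(int)]
    K=im['mtx']; p=np.stack([(u-K[0,2])/K[0,0]*d,(v-K[1,2])/K[1,1]*d,d],-1)
    return (p-im['t'])@im['R']
def ray(im,u,v,z):
    K=im['mtx']; r=np.array([(u-K[0,2])/K[0,0],(v-K[1,2])/K[1,1],1.])@im['R']
    c=-im['R'].T@im['t']; return c+r*(z-c[2])/r[2]
def grid(im):
    v,u=np.mgrid[0:384,0:512]; return world(im,u,v,im['depth'])
E
python3 - <<'E'
from h import *
for n in('top','side'):
    im=snap(n,n+'0'); print(n,-im['R'].T@im['t'],im['R'][2],im['mtx'][0,0])
s=manip.state()
for k in('time','tcp_pos','tool_rot','ft_force','opening'):print(k,s[k])
print(manip.tcp_to_tips)
E
```

```text
top [0.39213166 0.00628175 1.04875502] [ 0.20434244 -0.01741067 -0.97874462] 421.5728374694523
side [0.33129458 0.58974971 0.67941193] [ 0.30679905 -0.67023799 -0.67576281] 445.1010274899125
time 0.1
tcp_pos [ 0.21465176 -0.63951841  0.29129286]
tool_rot [[-6.32360165e-04  3.18187542e-01 -9.48027578e-01]
 [ 1.67757709e-03 -9.48026096e-01 -3.18188164e-01]
 [-9.99998393e-01 -1.79159886e-03  6.57098078e-05]]
ft_force [ 0.61457052  0.90888637 -0.48497967]
opening 0.08710921923127374
0.0697
```

View pics/top0.png

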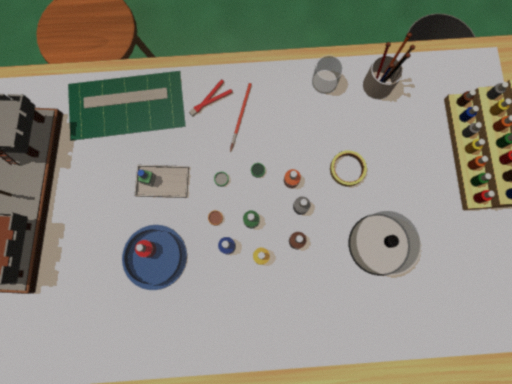

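View pics/side0.png

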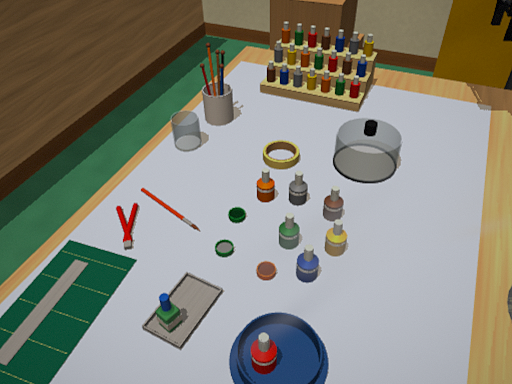

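```bash
cat >> h.py <<'E'
def crop(im,u0,v0,w,h,tag,s=5):
    c=im['pixels'][v0:v0+h,u0:u0+w]; c=cv2.resize(c,None,fx=s,fy=s,interpolation=cv2.INTER_CUBIC)
    for k in range(0,w,10): cv2.putText(c,str(u0+k),(k*s,10),0,.35,(0,0,255) if k%50 else (255,0,255)); cv2.line(c,(k*s,12),(k*s,18),(0,0,255))
    for k in range(0,h,10): cv2.putText(c,str(v0+k),(0,k*s+4),0,.35,(0,0,255)); cv2.line(c,(24,k*s),(30,k*s),(0,0,255))
    cv2.imwrite(f'pics/{tag}.png',c)
E
python3 - <<'E'
from h import *
im=dict(np.load('pics/top0.npz')); P=grid(im)
crop(im,110,150,220,145,'c1',3); crop(im,110,215,90,85,'c2',7); crop(im,330,195,100,90,'c3',7)
# blobs of height 0.06..0.095
m=((P[...,2]>0.066)&(P[...,2]<0.09)&(im['depth']>0)).astype(np.uint8)
n,l,st,c=cv2.connectedComponentsWithStats(m)
for i in range(1,n):
    if st[i,4]>15: q=P[l==i]; print(c[i].round(1),st[i,4],q.mean(0).round(4),np.median(q[:,2]).round(4),q.max(0).round(3))
E
```

```text
[328.7  68.1] 239 [ 0.881  -0.1996  0.0754] 0.0766 [ 0.915 -0.165  0.085]
[388.2  58.2] 34 [ 0.8957 -0.3505  0.0797] 0.0796 [ 0.899 -0.343  0.09 ]
[377.8  59.7] 31 [ 0.8933 -0.3239  0.0795] 0.0788 [ 0.898 -0.311  0.09 ]
[395.7  61.3] 18 [ 0.8856 -0.3679  0.0803] 0.0813 [ 0.89  -0.365  0.089]
[380.4  66. ] 17 [ 0.8771 -0.329   0.0772] 0.0766 [ 0.881 -0.326  0.087]
[379.9  81. ] 185 [ 0.8361 -0.3221  0.0792] 0.0799 [ 0.879 -0.299  0.09 ]
[400.1  71. ] 41 [ 0.8591 -0.3757  0.0798] 0.0813 [ 0.872 -0.372  0.09 ]
[498.1 142.7] 971 [ 0.6614 -0.5899  0.0723] 0.0684 [ 0.809 -0.569  0.09 ]
[506.5  93.7] 69 [ 0.7816 -0.6297  0.0791] 0.0808 [ 0.798 -0.622  0.09 ]
[468.   95.8] 94 [ 0.7844 -0.5363  0.0748] 0.072 [ 0.799 -0.525  0.09 ]
[509.3 109.8] 48 [ 0.74   -0.6298  0.0774] 0.0775 [ 0.754 -0.627  0.089]
[470.7 111.7] 85 [ 0.7428 -0.5361  0.0744] 0.0717 [ 0.757 -0.526  0.09 ]
[ 35.9 114.7] 39 [0.8053 0.5249 0.077 ] 0.0774 [0.814 0.537 0.088]
[474.1 127.7] 92 [ 0.7008 -0.5367  0.0756] 0.0725 [ 0.714 -0.526  0.09 ]
[476.7 144.2] 93 [ 0.6591 -0.5361  0.0748] 0.0717 [ 0.674 -0.526  0.09 ]
[ 29.7 15
[... 476 characters left out ...]
[485.8 195.2] 98 [ 0.5338 -0.5361  0.0746] 0.0711 [ 0.547 -0.526  0.09 ]
[501.8 199.4] 38 [ 0.5223 -0.5762  0.0671] 0.067 [ 0.538 -0.569  0.069]
[303.1 202.1] 43 [ 0.5463 -0.1053  0.0771] 0.0781 [ 0.554 -0.098  0.083]
[387.8 242.4] 3053 [ 0.4398 -0.2877  0.087 ] 0.0875 [ 0.516 -0.215  0.09 ]
[250.5 216.5] 42 [0.5209 0.0194 0.0769] 0.0782 [0.529 0.028 0.082]
[ 20.9 249.3] 165 [0.4812 0.5413 0.0849] 0.0848 [0.556 0.551 0.09 ]
[299.  238.6] 41 [ 0.4625 -0.0883  0.0778] 0.0781 [ 0.471 -0.081  0.082]
[225.  244.1] 40 [0.4615 0.0813 0.0781] 0.0788 [0.469 0.089 0.081]
[140.1 247.4] 56 [0.4672 0.2741 0.0803] 0.082 [0.475 0.283 0.087]
[261.1 255. ] 40 [0.4312 0.0009 0.0781] 0.0788 [0.438 0.008 0.083]
```

View pics/c1.png

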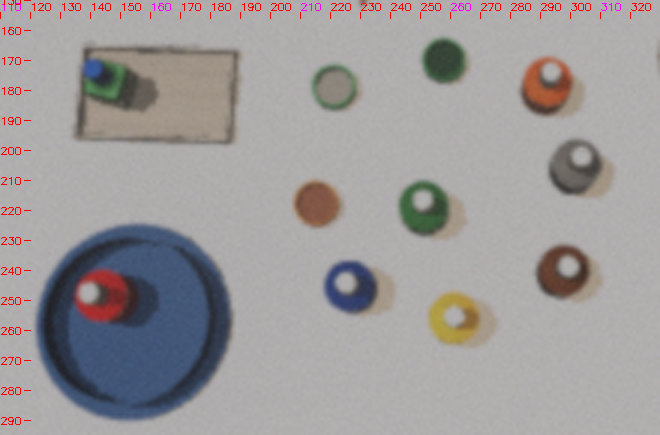

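View pics/c2.png

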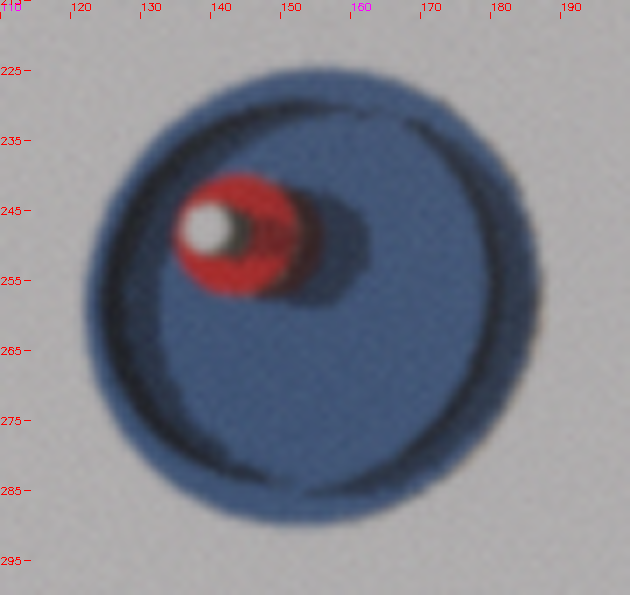

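View pics/c3.png

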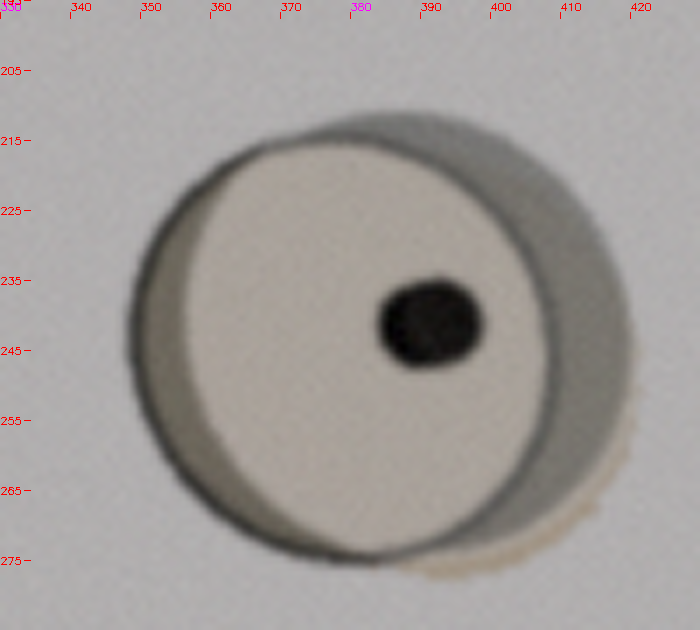

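```bash
cat >> h.py <<'E'
from scipy.optimize import least_squares
def fitc(xy,r=None):
    f=(lambda p:np.hypot(xy[:,0]-p[0],xy[:,1]-p[1])-(p[2] if r is None else r))
    x0=[*xy.mean(0),.065][:3 if r is None else 2]
    s=least_squares(f,x0,loss='soft_l1',f_scale=.002); return s.x,np.abs(s.fun).mean()
def caps(im,z=0.078,names=None):
    """white cap top centroids via ray at cap-top height"""
    P=grid(im); px=im['pixels'].astype(int)
    out=[]
    m=((P[...,2]>z-.006)&(P[...,2]<z+.012)&(im['depth']>0)&(px.min(2)>110)).astype(np.uint8)
    n,l,st,c=cv2.connectedComponentsWithStats(m)
    for i in range(1,n):
        if 15<st[i,4]<90:
            out.append((c[i].round(1),st[i,4],ray(im,c[i][0],c[i][1],z)[:2].round(4),P[l==i][:,2].mean().round(4)))
    return out
def bluedisc(im):
    px=im['pixels']; hsv=cv2.cvtColor(px,cv2.COLOR_BGR2HSV)
    return hsv
E
python3 - <<'E'
from h import *
for n in('top','side'):
    im=dict(np.load(f'pics/{n}0.npz')); P=grid(im)
    print(n); 
    for o in caps(im): 
        if .35<o[2][0]<.7 and -.2<o[2][1]<.32: print(o)
    m=(im['depth']>0)&(P[...,2]>.029)&(P[...,2]<.038)&(np.hypot(P[...,0]-.452,P[...,1]-.248)<.085)&(np.hypot(P[...,0]-.452,P[...,1]-.248)>.05)
    print('wall',fitc(P[m][:,:2]),m.sum())
    hsv=cv2.cvtColor(im['pixels'],cv2.COLOR_BGR2HSV); 
    g=((hsv[...,0]>95)&(hsv[...,0]<125)&(hsv[...,1]>90)).astype(np.uint8)
    cs,_=cv2.findContours(g,cv2.RETR_EXTERNAL,cv2.CHAIN_APPROX_NONE); c=max((q for q in cs if (lambda b: b[0]>60)(cv2.boundingRect(q))),key=cv2.contourArea)[:,0]
    q=np.array([ray(im,a,b,.003)[:2] for a,b in c]); print('disc',fitc(q,.079),fitc(q),cv2.boundingRect(c))
    # cover knob top z .117
    m=(im['depth']>0)&(P[...,2]>.108)&(P[...,2]<.125)&(np.hypot(P[...,0]-.44,P[...,1]+.287)<.1)
    v,u=np.nonzero(m); print('knob',u.mean(),v.mean(),m.sum(),ray(im,u.mean(),v.mean(),.117),P[m].mean(0))
    m=(im['depth']>0)&(P[...,2]>.078)&(P[...,2]<.096)&(np.hypot(P[...,0]-.44,P[...,1]+.287)<.1)
    q=P[m][:,:2]; h=cv2.convexHull(q.astype(np.float32))[:,0]; print('roof',fitc(h,.0745),fitc(h),cv2.minEnclosingCircle(h))
E
```

```text
top
(array([293.5, 173.5]), np.int32(32), array([ 0.616 , -0.0886]), np.float64(0.0786))
(array([303.4, 201.6]), np.int32(35), array([ 0.5472, -0.106 ]), np.float64(0.0783))
(array([250.6, 216.2]), np.int32(35), array([0.5214, 0.0191]), np.float64(0.0784))
(array([299.1, 238.4]), np.int32(38), array([ 0.4629, -0.0885]), np.float64(0.0783))
(array([224.9, 243.9]), np.int32(38), array([0.4618, 0.0816]), np.float64(0.0784))
(array([138.9, 247.1]), np.int32(38), array([0.4681, 0.2774]), np.float64(0.0832))
(array([260.9, 255.1]), np.int32(38), array([0.4312, 0.0012]), np.float64(0.0785))
wall (array([0.44835804, 0.26067851, 0.06529857]), np.float64(0.000955510416792796)) 284
disc (array([0.44964245, 0.26886049]), np.float64(0.005842062637564363)) (array([0.44872784, 0.2649449 , 0.0736521 ]), np.float64(0.003221791750186481)) (123, 226, 61, 63)
knob 392.0984848484849 240.6060606060606 132 [ 0.44122605 -0.28845365  0.117     ] [ 0.44124811 -0.28852267  0.11676537]
roof (array([ 0.44135966, -0.29010335]), np.float64(0.0002419252026534394)) (array([ 0.44137431, -0.29008769,  0.07438802]), np
[... 599 characters left out ...]
(0.0775))
(array([263.2, 337.5]), np.int32(84), array([0.4687, 0.2751]), np.float64(0.083))
wall (array([0.4480254 , 0.26306296, 0.0651163 ]), np.float64(0.0019218059613584435)) 553
disc (array([0.45116038, 0.25690109]), np.float64(0.009025183054101339)) (array([0.45350038, 0.25081559, 0.07240478]), np.float64(0.007667227498613586)) (230, 313, 98, 71)
knob 371.02884615384613 124.5673076923077 104 [ 0.43979771 -0.28055466  0.117     ] [ 0.44021942 -0.28384052  0.11489445]
roof (array([ 0.4406477 , -0.28745808]), np.float64(0.0009046419970452537)) (array([ 0.44071568, -0.2880541 ,  0.0753267 ]), np.float64(0.0007428539639908951)) ((0.44032028317451477, -0.288434773683548), 0.07693347334861755)
```

```bash
cat >> h.py <<'E'
def proj(im,X):
    c=np.asarray(X)@im['R'].T+im['t']; return np.stack([c[:,0]/c[:,2]*im['mtx'][0,0]+im['mtx'][0,2],c[:,1]/c[:,2]*im['mtx'][1,1]+im['mtx'][1,2]],-1)
def overlay(im,cx,cy,circs,box,tag,s=7):
    u0,v0,w,h=box
    c=cv2.resize(im['pixels'][v0:v0+h,u0:u0+w],None,fx=s,fy=s,interpolation=cv2.INTER_CUBIC)
    a=np.linspace(0,2*np.pi,120)
    for r,z in circs:
        q=(proj(im,np.stack([cx+r*np.cos(a),cy+r*np.sin(a),0*a+z],-1))-[u0,v0]+.5)*s
        cv2.polylines(c,[q.astype(np.int32)],True,(0,255,255),1)
    cv2.imwrite(f'pics/{tag}.png',c)
E
python3 - <<'E'
from h import *
a=dict(np.load('pics/top0.npz'));b=dict(np.load('pics/side0.npz'))
C=[(.079,.005),(.067,.035),(.064,.035)]
overlay(a,.4484,.2612,C,(115,215,80,80),'o1',7)
overlay(b,.448,.263,C,(220,305,115,79),'o2',6)
E
```

```text
(no output)
```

View pics/o1.png

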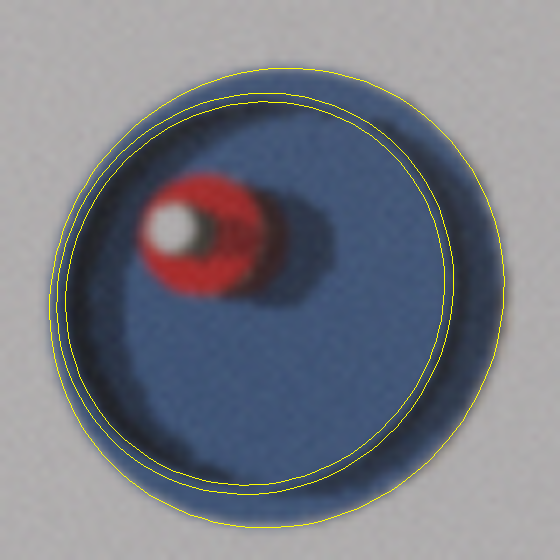

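View pics/o2.png

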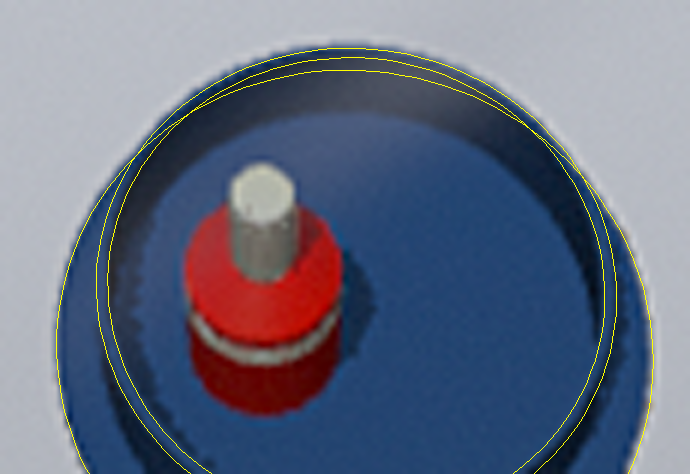

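Request:
send_rows(deltas=[[[0.2, 0.2, 0], [0, 0, -0.1]], [[0.4, 0.4, 0], [0, 0, -0.2]], [[0.55, 0.65, 0], [0, 0, -0.206]], [[0.6, 0.8, 0], [0, 0, -0.206]], [[0.7, 1, 0], [0, 0, -0.206]]], claw=0.15, squeeze=20)

```text
time: 0.72
tcp_pos: [0.3991, -0.3881, 0.2909]
tool_rot: [[-0.0, 0.001, -1.0], [0.002, -1.0, -0.001], [-1.0, -0.002, 0.0]]
ft_force: [0.6, -0.5, 1.3]
opening: 0.0516
```

Request:
send_rows(deltas=[[[0.05, 0.2, 0], [0, 0, 0]], [[0.1, 0.4, 0], [0, 0, 0]], [[0.15, 0.6, 0], [0, 0, 0]], [[0.2, 0.8, 0], [0, 0, 0]], [[0.23, 1, 0], [0, 0, 0]]])

```text
time: 1.35
tcp_pos: [0.4683, -0.0861, 0.2909]
tool_rot: [[-0.0, 0.001, -1.0], [0.002, -1.0, -0.001], [-1.0, -0.002, 0.0]]
ft_force: [0.6, 0.2, 0.3]
opening: 0.0501
```

Request:
send_rows(deltas=[[[0.0, 0.2, 0], [0, 0, 0]], [[0.0, 0.4, 0], [0, 0, 0]], [[0.0, 0.6, 0], [0, 0, 0]], [[0, 0.8, -0.05], [0, 0, 0]], [[0, 1, -0.1], [0, 0, 0]]])

```text
time: 1.98
tcp_pos: [0.4681, 0.2155, 0.2606]
tool_rot: [[0.001, 0.0, -1.0], [0.002, -1.0, -0.0], [-1.0, -0.002, -0.001]]
ft_force: [1.9, -0.8, 0.0]
opening: 0.0503
```

Request:
send_rows(deltas=[[[0, 0.2, -0.05], [0, 0, 0]], [[0, 0.205, -0.2], [0, 0, 0]], [[0, 0.205, -0.38], [0, 0, 0]], [[0, 0.205, -0.44], [0, 0, 0]], [[0, 0.205, -0.447], [0, 0, 0]]])

```text
time: 2.6
tcp_pos: [0.4679, 0.2768, 0.126]
tool_rot: [[-0.001, -0.0, -1.0], [0.001, -1.0, 0.0], [-1.0, -0.001, 0.001]]
ft_force: [-0.8, -0.3, 0.9]
opening: 0.05
```

Request:
send_rows(deltas=[[[0, 0, 0], [0, 0, 0]], [[0, 0, 0], [0, 0, 0]], [[0, 0, 0], [0, 0, 0]], [[0, 0, 0], [0, 0, 0]], [[0, 0, 0], [0, 0, 0]]], claw=-1)

```text
time: 3.22
tcp_pos: [0.4681, 0.2768, 0.1263]
tool_rot: [[-0.0, -0.0, -1.0], [0.001, -1.0, 0.0], [-1.0, -0.001, 0.0]]
ft_force: [0.0, -0.4, 1.2]
opening: 0.0154
```

```bash
python3 - <<'E'
from h import *
im=snap('side','s1'); crop(im,200,220,160,164,'s1c',4)
E
```

```text
(no output)
```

View pics/s1c.png

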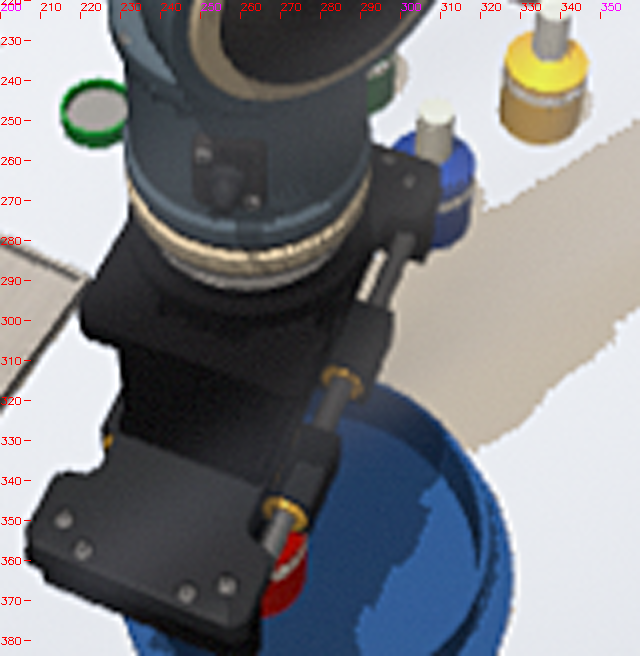

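Request:
send_rows(deltas=[[[0, 0, 0.04], [0, 0, 0]], [[-0.03, -0.025, 0.04], [0, 0, 0]], [[-0.067, -0.05, 0.04], [0, 0, 0]], [[-0.067, -0.05, 0.02], [0, 0, 0]], [[-0.067, -0.05, 0.002], [0, 0, 0]]])

```text
time: 3.9
tcp_pos: [0.448, 0.2616, 0.1265]
tool_rot: [[-0.0, -0.0, -1.0], [0.001, -1.0, 0.0], [-1.0, -0.001, 0.0]]
ft_force: [0.1, 1.0, -0.8]
opening: 0.0155
```

Request:
send_rows(deltas=[[[0, 0, 0], [0, 0, 0]], [[0, 0, 0], [0, 0, 0]], [[0, 0, 0.1], [0, 0, 0]], [[0, -0.1, 0.3], [0, 0, 0]], [[0.05, -0.3, 0.45], [0, 0, 0]]], claw=-0.36)

```text
time: 4.53
tcp_pos: [0.4596, 0.1871, 0.2527]
tool_rot: [[0.002, 0.005, -1.0], [0.003, -1.0, -0.005], [-1.0, -0.003, -0.002]]
ft_force: [1.1, 0.5, -0.6]
opening: 0.0275
```

Request:
send_rows(deltas=[[[0.1, -0.2, 0], [0, 0, 0]], [[0.1, -0.4, 0], [0, 0, 0]], [[0.1, -0.6, 0], [0, 0, 0]], [[0.1, -0.8, 0], [0, 0, 0]], [[0.1, -1, 0], [0, 0, 0]]], claw=0.15)

```text
time: 5.15
tcp_pos: [0.4895, -0.1147, 0.2529]
tool_rot: [[0.003, 0.005, -1.0], [0.003, -1.0, -0.005], [-1.0, -0.003, -0.003]]
ft_force: [1.2, 0.6, 0.1]
opening: 0.05
```

```bash
cat >> h.py <<'E'
def look(tag):
    R={}
    for n in('top','side'):
        im=snap(n,tag+n)
        print(n)
        for z in (.078,.083):
            for o in caps(im,z):
                inc=np.hypot(o[2][0]-.448,o[2][1]-.262)<.065
                if inc==(z==.083) and .35<o[2][0]<.7 and -.25<o[2][1]<.35: print(o[2],o[3],o[1],'px',o[0],'CADDY' if inc else '')
E
python3 - <<'E'
from h import *
look('a1')
E
```

```text
top
[ 0.6159 -0.088 ] 0.0785 33 px [293.2 173.5] 
[0.5216 0.0195] 0.078 37 px [250.4 216.2] 
[ 0.4609 -0.0874] 0.0777 23 px [298.7 239.3] 
[0.4617 0.0815] 0.0782 39 px [225. 244.] 
[0.4313 0.0011] 0.0786 39 px [261. 255.] 
[0.4471 0.2605] 0.0833 40 px [146.  255.8] CADDY
side
[ 0.6151 -0.0864] 0.0775 30 px [265.5 170.3] 
[ 0.5465 -0.1042] 0.0778 30 px [298.9 173.2] 
[ 0.4624 -0.0868] 0.0781 33 px [335.3 188.3] 
[0.5208 0.0213] 0.0779 39 px [289.6 215.6] 
[0.4304 0.0058] 0.0769 57 px [338.2 223.2] 
[0.4612 0.0851] 0.0774 59 px [308.8 248.5] 
[0.4473 0.2632] 0.0833 82 px [279.6 334.1] CADDY
```

Request:
send_rows(deltas=[[[0.1, 0.03, -0.1], [0, 0, 0]], [[0.193, 0.032, -0.25], [0, 0, 0]], [[0.193, 0.032, -0.38], [0, 0, 0]], [[0.193, 0.032, -0.433], [0, 0, 0]], [[0.193, 0.032, -0.433], [0, 0, 0]]])

```text
time: 5.88
tcp_pos: [0.5463, -0.1106, 0.122]
tool_rot: [[-0.0, -0.007, -1.0], [0.001, -1.0, 0.007], [-1.0, -0.001, 0.0]]
ft_force: [-0.2, -0.3, 0.6]
opening: 0.0499
```

Request:
send_rows(deltas=[[[0, 0, 0], [0, 0, 0]], [[0, 0, 0], [0, 0, 0]], [[0, 0, 0], [0, 0, 0]], [[0, 0, 0], [0, 0, 0]], [[0, 0, 0.1], [0, 0, 0]]], claw=-1)

```text
time: 6.5
tcp_pos: [0.5447, -0.1105, 0.1505]
tool_rot: [[-0.005, -0.007, -1.0], [0.002, -1.0, 0.007], [-1.0, -0.002, 0.005]]
ft_force: [0.1, 0.1, -0.6]
opening: 0.0154
```

Request:
send_rows(deltas=[[[0, 0, 0.2], [0, 0, 0]], [[-0.1, 0.2, 0.3], [0, 0, 0]], [[-0.2, 0.4, 0.3], [0, 0, 0]], [[-0.3, 0.6, 0.3], [0, 0, 0]], [[-0.35, 0.8, 0.3], [0, 0, 0]]])

```text
time: 7.12
tcp_pos: [0.4436, 0.1131, 0.2408]
tool_rot: [[-0.005, -0.008, -1.0], [0.001, -1.0, 0.008], [-1.0, -0.001, 0.005]]
ft_force: [0.7, 0.2, -1.4]
opening: 0.0157
```

Request:
send_rows(deltas=[[[0, 0.2, 0], [0, 0, 0]], [[-0.03, 0.4, 0], [0, 0, 0]], [[-0.045, 0.55, 0], [0, 0, 0]], [[-0.045, 0.567, 0], [0, 0, 0]], [[-0.045, 0.567, 0], [0, 0, 0]]])

```text
time: 7.75
tcp_pos: [0.43, 0.2827, 0.2405]
tool_rot: [[-0.005, -0.008, -1.0], [-0.0, -1.0, 0.008], [-1.0, 0.0, 0.005]]
ft_force: [0.8, 0.1, -0.6]
opening: 0.0152
```

```bash
cat >> h.py <<'E'
def to(x,y,z=None):
    s=manip.state(); p=s['tcp_pos']; T=s['tool_rot']
    print('tcp',p.round(4),'ydir',T[:2,1].round(3),'F',s['ft_force'].round(1),'t',s['time'])
    d=np.array([x,y,p[2] if z is None else z])-p; print('delta/.3',(d/.3).round(3))
E
python3 -c "
from h import *
to(.426,.299,.128)"
```

```text
tcp [0.43   0.2827 0.2405] ydir [-0.008 -1.   ] F [ 0.8  0.1 -0.6] t 7.75
delta/.3 [-0.013  0.054 -0.375]
```

Request:
send_rows(deltas=[[[-0.013, 0.054, 0], [0, -0.003, 0.005]], [[-0.013, 0.054, -0.15], [0, -0.003, 0.005]], [[-0.013, 0.054, -0.28], [0, -0.003, 0.005]], [[-0.013, 0.054, -0.34], [0, -0.003, 0.005]], [[-0.013, 0.054, -0.36], [0, -0.003, 0.005]]])

```text
time: 8.38
tcp_pos: [0.4262, 0.2988, 0.132]
tool_rot: [[-0.001, -0.0, -1.0], [-0.001, -1.0, 0.0], [-1.0, 0.001, 0.001]]
ft_force: [-0.3, 0.6, 0.2]
opening: 0.0154
```

```bash
python3 -c "
from h import *
to(.426,.299,.128)"
```

```text
tcp [0.4262 0.2988 0.132 ] ydir [-0. -1.] F [-0.3  0.6  0.2] t 8.375
delta/.3 [-0.001  0.001 -0.013]
```

Request:
send_rows(deltas=[[[0, 0, -0.01], [0, 0, 0]], [[0, 0, -0.016], [0, 0, 0]], [[0, 0, -0.016], [0, 0, 0]]])

```text
time: 8.75
tcp_pos: [0.4265, 0.299, 0.1279]
tool_rot: [[0.0, -0.0, -1.0], [0.0, -1.0, 0.0], [-1.0, -0.0, -0.0]]
ft_force: [0.2, 0.2, -1.0]
opening: 0.015
```

Request:
send_rows(deltas=[[[0, 0, 0], [0, 0, 0]], [[0, 0, 0], [0, 0, 0]], [[0, 0, 0.1], [0, 0, 0]], [[0, 0, 0.3], [0, 0, 0]], [[0, -0.1, 0.43], [0, 0, 0]]], claw=-0.36)

```text
time: 9.38
tcp_pos: [0.4266, 0.2713, 0.2598]
tool_rot: [[0.003, 0.004, -1.0], [0.004, -1.0, -0.004], [-1.0, -0.004, -0.003]]
ft_force: [0.0, -1.0, 0.9]
opening: 0.0278
```

Request:
send_rows(deltas=[[[0.02, -0.2, 0], [0, 0, 0]], [[0.04, -0.4, 0], [0, 0, 0]], [[0.07, -0.6, 0], [0, 0, 0]], [[0.1, -0.8, 0], [0, 0, 0]], [[0.12, -0.98, 0], [0, 0, 0]]], claw=0.15)

```text
time: 10.0
tcp_pos: [0.4627, -0.0249, 0.2603]
tool_rot: [[0.004, 0.003, -1.0], [0.003, -1.0, -0.003], [-1.0, -0.003, -0.004]]
ft_force: [1.0, 0.2, -0.0]
opening: 0.0499
```

```bash
python3 - <<'E'
from h import *
look('a2'); to(.4625,-.0875,.123)
E
```

```text
top
[ 0.616  -0.0884] 0.0782 33 px [293.4 173.5] 
[0.4474 0.2605] 0.083 39 px [145.9 255.7] CADDY
[0.4273 0.2984] 0.0837 39 px [129.1 265.9] CADDY
side
[ 0.615  -0.0861] 0.0773 30 px [265.5 170.4] 
[ 0.4621 -0.0879] 0.078 27 px [335.6 188. ] 
[0.5199 0.0222] 0.0776 41 px [289.9 216. ] 
[0.4302 0.0058] 0.0768 57 px [338.3 223.3] 
[0.4614 0.0859] 0.0772 66 px [308.6 248.8] 
[0.4472 0.2633] 0.0831 83 px [279.6 334.2] CADDY
tcp [ 0.4628 -0.0292  0.2598] ydir [-0.007 -1.   ] F [-0.3  1.  -0.9] t 10.1
delta/.3 [-0.001 -0.194 -0.456]
```

Request:
send_rows(deltas=[[[0, -0.15, -0.05], [0, 0, 0]], [[0, -0.194, -0.25], [0, 0, 0]], [[0, -0.194, -0.4], [0, 0, 0]], [[0, -0.194, -0.456], [0, 0, 0]], [[0, -0.194, -0.456], [0, 0, 0]]])

```text
time: 10.72
tcp_pos: [0.4621, -0.0865, 0.122]
tool_rot: [[0.0, -0.006, -1.0], [0.002, -1.0, 0.006], [-1.0, -0.002, -0.0]]
ft_force: [0.7, 1.1, 0.0]
opening: 0.0501
```

Request:
send_rows(deltas=[[[0, 0, 0], [0, 0, 0]], [[0, 0, 0], [0, 0, 0]], [[0, 0, 0], [0, 0, 0]], [[0, 0, 0], [0, 0, 0]], [[0, 0, 0.1], [0, 0, 0]]], claw=-1)

```text
time: 11.35
tcp_pos: [0.4606, -0.0864, 0.1509]
tool_rot: [[-0.005, -0.006, -1.0], [0.003, -1.0, 0.006], [-1.0, -0.003, 0.005]]
ft_force: [0.8, -0.9, -0.3]
opening: 0.0156
```

Request:
send_rows(deltas=[[[0, 0, 0.2], [0, 0, 0]], [[0, 0.15, 0.35], [0, 0, 0]], [[0, 0.35, 0.35], [0, 0, 0]], [[0, 0.55, 0.35], [0, 0, 0]], [[0, 0.75, 0.35], [0, 0, 0]]])

```text
time: 11.98
tcp_pos: [0.4604, 0.1401, 0.2563]
tool_rot: [[-0.004, -0.007, -1.0], [0.003, -1.0, 0.007], [-1.0, -0.003, 0.004]]
ft_force: [0.9, 0.0, -0.1]
opening: 0.0156
```

```bash
python3 -c "
from h import *
to(.469,.299,.24)"
```

```text
tcp [0.4604 0.1401 0.2563] ydir [-0.007 -1.   ] F [ 0.9  0.  -0.1] t 11.975
delta/.3 [ 0.029  0.53  -0.054]
```

Request:
send_rows(deltas=[[[0.015, 0.2, 0], [0, -0.003, 0.004]], [[0.029, 0.4, 0], [0, -0.003, 0.004]], [[0.029, 0.53, 0], [0, -0.003, 0.004]], [[0.029, 0.53, -0.03], [0, -0.003, 0.004]], [[0.029, 0.53, -0.054], [0, -0.003, 0.004]]])

```text
time: 12.6
tcp_pos: [0.4689, 0.2981, 0.2392]
tool_rot: [[0.0, -0.001, -1.0], [0.001, -1.0, 0.001], [-1.0, -0.001, -0.0]]
ft_force: [-0.4, -0.5, -0.5]
opening: 0.0154
```

```bash
python3 -c "
from h import *
to(.469,.299,.132)"
```

```text
tcp [0.4689 0.2981 0.2392] ydir [-0.001 -1.   ] F [-0.4 -0.5 -0.5] t 12.6
delta/.3 [ 0.     0.003 -0.357]
```

Request:
send_rows(deltas=[[[0, 0.003, -0.18], [0, 0, 0]], [[0, 0.003, -0.3], [0, 0, 0]], [[0, 0.003, -0.35], [0, 0, 0]], [[0, 0.003, -0.37], [0, 0, 0]], [[0, 0.003, -0.373], [0, 0, 0]]])

```text
time: 13.22
tcp_pos: [0.4701, 0.2986, 0.1286]
tool_rot: [[0.003, -0.002, -1.0], [0.001, -1.0, 0.002], [-1.0, -0.001, -0.003]]
ft_force: [0.7, -1.9, 4.7]
opening: 0.0158
```

Request:
send_rows(deltas=[[[0, 0, 0], [0, 0, 0]], [[0, 0, 0], [0, 0, 0]], [[0, 0, 0.1], [0, 0, 0]], [[0, 0, 0.3], [0, 0, 0]], [[0, -0.1, 0.4], [0, 0, 0]]], claw=-0.36)

```text
time: 13.85
tcp_pos: [0.4704, 0.2717, 0.2523]
tool_rot: [[0.007, 0.002, -1.0], [0.006, -1.0, -0.002], [-1.0, -0.006, -0.007]]
ft_force: [0.1, -0.3, 1.0]
opening: 0.027
```

Request:
send_rows(deltas=[[[0, -0.2, 0], [0, 0, 0]], [[0, -0.4, 0], [0, 0, 0]], [[0.1, -0.55, 0], [0, 0, 0]], [[0.2, -0.7, 0], [0, 0, 0]], [[0.3, -0.8, 0], [0, 0, 0]]], claw=0.15)

```text
time: 14.48
tcp_pos: [0.5612, 0.0291, 0.2527]
tool_rot: [[0.008, -0.0, -1.0], [0.005, -1.0, 0.0], [-1.0, -0.005, -0.008]]
ft_force: [-0.2, 0.7, -0.4]
opening: 0.0498
```

```bash
python3 - <<'E'
from h import *
look('a3'); to(.616,-.0875,.123)
E
```

```text
top
[ 0.6159 -0.0907] 0.0787 22 px [294.4 173.5] 
[0.4618 0.0816] 0.0785 38 px [224.9 243.9] 
[0.4717 0.2978] 0.0831 42 px [129.3 246. ] CADDY
[0.4469 0.2601] 0.083 39 px [146.1 255.9] CADDY
[0.4273 0.2984] 0.0832 39 px [129.1 265.9] CADDY
side
[0.5211 0.0204] 0.078 33 px [289.6 215.2] 
[0.4303 0.0058] 0.077 58 px [338.2 223.3] 
[0.4612 0.0859] 0.0771 66 px [308.7 248.8] 
[0.4469 0.2625] 0.0829 87 px [280.1 333.9] CADDY
[0.4718 0.3002] 0.0831 89 px [254.4 349.6] CADDY
tcp [0.5631 0.0267 0.2523] ydir [-0.006 -1.   ] F [-0.5  0.1  0.4] t 14.575
delta/.3 [ 0.176 -0.381 -0.431]
```

Request:
send_rows(deltas=[[[0.1, -0.2, 0], [-0.003, 0.005, 0.004]], [[0.176, -0.381, -0.1], [-0.003, 0.005, 0.004]], [[0.176, -0.381, -0.27], [-0.003, 0.005, 0.004]], [[0.176, -0.381, -0.4], [-0.003, 0.005, 0.004]], [[0.176, -0.381, -0.431], [-0.003, 0.005, 0.004]]])

```text
time: 15.2
tcp_pos: [0.6142, -0.0867, 0.1205]
tool_rot: [[-0.004, 0.001, -1.0], [0.001, -1.0, -0.001], [-1.0, -0.001, 0.004]]
ft_force: [0.2, 0.4, 0.4]
opening: 0.0501
```

Request:
send_rows(deltas=[[[0, 0, 0], [0, 0, 0]], [[0, 0, 0], [0, 0, 0]], [[0, 0, 0], [0, 0, 0]], [[0, 0, 0], [0, 0, 0]], [[0, 0, 0.1], [0, 0, 0]]], claw=-1)

```text
time: 15.82
tcp_pos: [0.6126, -0.0868, 0.1491]
tool_rot: [[-0.008, 0.001, -1.0], [0.002, -1.0, -0.001], [-1.0, -0.002, 0.008]]
ft_force: [-0.4, -0.0, 0.0]
opening: 0.0153
```

Request:
send_rows(deltas=[[[0, 0, 0.2], [0, 0, 0]], [[-0.1, 0.15, 0.35], [0, 0, 0]], [[-0.2, 0.35, 0.35], [0, 0, 0]], [[-0.3, 0.55, 0.35], [0, 0, 0]], [[-0.4, 0.75, 0.35], [0, 0, 0]]])

```text
time: 16.45
tcp_pos: [0.5005, 0.122, 0.2548]
tool_rot: [[-0.007, 0.001, -1.0], [0.002, -1.0, -0.001], [-1.0, -0.002, 0.007]]
ft_force: [1.4, 0.4, 0.1]
opening: 0.0154
```

```bash
python3 -c "
from h import *
to(.490,.262,.24)"
```

```text
tcp [0.5005 0.122  0.2548] ydir [ 0.001 -1.   ] F [1.4 0.4 0.1] t 16.45
delta/.3 [-0.035  0.467 -0.049]
```

Request:
send_rows(deltas=[[[-0.02, 0.2, 0], [-0.001, -0.004, 0]], [[-0.038, 0.4, 0], [-0.001, -0.004, 0]], [[-0.038, 0.467, 0], [-0.001, -0.004, 0]], [[-0.038, 0.467, -0.03], [-0.001, -0.004, 0]], [[-0.038, 0.467, -0.049], [-0.001, -0.004, 0]]])

```text
time: 17.08
tcp_pos: [0.4891, 0.2601, 0.2391]
tool_rot: [[-0.001, -0.001, -1.0], [-0.002, -1.0, 0.001], [-1.0, 0.002, 0.001]]
ft_force: [-0.7, -0.0, -0.6]
opening: 0.0152
```

```bash
python3 -c "
from h import *
to(.489,.262,.127)"
```

```text
tcp [0.4891 0.2601 0.2391] ydir [-0.001 -1.   ] F [-0.7 -0.  -0.6] t 17.075
delta/.3 [-0.     0.006 -0.374]
```

Request:
send_rows(deltas=[[[0, 0.005, -0.18], [0, 0, 0]], [[0, 0.005, -0.3], [0, 0, 0]], [[0, 0.005, -0.35], [0, 0, 0]], [[0, 0.005, -0.37], [0, 0, 0]], [[0, 0.005, -0.376], [0, 0, 0]]])

```text
time: 17.7
tcp_pos: [0.4902, 0.2612, 0.1275]
tool_rot: [[0.0, -0.002, -1.0], [-0.002, -1.0, 0.002], [-1.0, 0.002, -0.0]]
ft_force: [-0.7, -2.9, 8.2]
opening: 0.0155
```

Request:
send_rows(deltas=[[[0, 0, 0], [0, 0, 0]], [[0, 0, 0], [0, 0, 0]], [[0, 0, 0.1], [0, 0, 0]], [[0, 0, 0.3], [0, 0, 0]], [[0, -0.1, 0.4], [0, 0, 0]]], claw=-0.36)

```text
time: 18.32
tcp_pos: [0.4906, 0.2343, 0.2513]
tool_rot: [[0.006, 0.003, -1.0], [0.002, -1.0, -0.003], [-1.0, -0.002, -0.006]]
ft_force: [0.3, -0.6, 0.3]
opening: 0.0279
```

Request:
send_rows(deltas=[[[0, -0.2, 0], [0, 0, 0]], [[0.03, -0.35, 0], [0, 0, 0]], [[0.06, -0.5, 0], [0, 0, 0]], [[0.08, -0.55, 0], [0, 0, 0]], [[0.1, -0.6, 0], [0, 0, 0]]], claw=0.15)

```text
time: 18.95
tcp_pos: [0.5209, 0.0547, 0.2516]
tool_rot: [[0.006, 0.004, -1.0], [0.003, -1.0, -0.004], [-1.0, -0.003, -0.006]]
ft_force: [0.0, 1.0, 0.4]
opening: 0.0498
```

```bash
python3 - <<'E'
from h import *
look('a4'); to(.522,.0205,.122)
E
```

```text
top
[0.4922 0.26  ] 0.0827 42 px [145.9 235.8] CADDY
[0.4719 0.2981] 0.0836 40 px [129.2 245.9] CADDY
[0.447  0.2601] 0.0834 37 px [146.1 255.9] CADDY
[0.4273 0.2984] 0.0837 39 px [129.1 265.9] CADDY
side
[0.5199 0.021 ] 0.0777 36 px [290.1 215.6] 
[0.4304 0.0058] 0.0768 57 px [338.2 223.2] 
[0.4613 0.0853] 0.0773 61 px [308.7 248.6] 
[0.4923 0.2621] 0.0832 76 px [252.1 323.1] CADDY
[0.4469 0.2625] 0.0828 87 px [280.1 333.9] CADDY
[0.4718 0.3002] 0.083 89 px [254.4 349.6] CADDY
tcp [0.5212 0.0537 0.2513] ydir [ 0.002 -1.   ] F [ 0.8 -0.   0.4] t 19.05
delta/.3 [ 0.003 -0.111 -0.431]
```

Request:
send_rows(deltas=[[[0.004, -0.111, -0.05], [-0.002, 0.004, 0]], [[0.004, -0.111, -0.2], [-0.002, 0.004, 0]], [[0.004, -0.111, -0.35], [-0.002, 0.004, 0]], [[0.004, -0.111, -0.42], [-0.002, 0.004, 0]], [[0.004, -0.111, -0.429], [-0.002, 0.004, 0]]])

```text
time: 19.68
tcp_pos: [0.5215, 0.0221, 0.1212]
tool_rot: [[-0.004, 0.005, -1.0], [0.0, -1.0, -0.005], [-1.0, -0.0, 0.004]]
ft_force: [0.7, 0.3, 0.7]
opening: 0.05
```

Request:
send_rows(deltas=[[[0, 0, 0], [0, 0, 0]], [[0, 0, 0], [0, 0, 0]], [[0, 0, 0], [0, 0, 0]], [[0, 0, 0], [0, 0, 0]], [[0, 0, 0.1], [0, 0, 0]]], claw=-1)

```text
time: 20.3
tcp_pos: [0.52, 0.0217, 0.1501]
tool_rot: [[-0.008, 0.004, -1.0], [-0.0, -1.0, -0.004], [-1.0, 0.0, 0.008]]
ft_force: [0.3, -0.7, -0.7]
opening: 0.0156
```

Request:
send_rows(deltas=[[[0, 0, 0.2], [0, 0, 0]], [[-0.05, 0.1, 0.35], [0, 0, 0]], [[-0.1, 0.3, 0.35], [0, 0, 0]], [[-0.15, 0.5, 0.35], [0, 0, 0]], [[-0.15, 0.55, 0.35], [0, 0, 0]]])

```text
time: 20.92
tcp_pos: [0.4731, 0.1911, 0.2558]
tool_rot: [[-0.008, 0.012, -1.0], [0.002, -1.0, -0.012], [-1.0, -0.002, 0.008]]
ft_force: [0.1, 0.3, -0.0]
opening: 0.0153
```

```bash
python3 -c "
from h import *
to(.470,.225,.24)"
```

```text
tcp [0.4731 0.1911 0.2558] ydir [ 0.012 -1.   ] F [ 0.1  0.3 -0. ] t 20.925
delta/.3 [-0.01   0.113 -0.053]
```

Request:
send_rows(deltas=[[[-0.016, 0.11, 0], [-0.001, -0.005, -0.007]], [[-0.016, 0.113, 0], [-0.001, -0.005, -0.007]], [[-0.016, 0.113, -0.053], [-0.001, -0.005, -0.007]], [[-0.016, 0.113, -0.053], [-0.001, -0.005, -0.007]]])

```text
time: 21.42
tcp_pos: [0.4679, 0.2226, 0.2379]
tool_rot: [[-0.003, -0.002, -1.0], [-0.003, -1.0, 0.002], [-1.0, 0.003, 0.003]]
ft_force: [0.0, -0.3, -0.4]
opening: 0.0155
```

```bash
python3 -c "
from h import *
to(.468,.2245,.1265)"
```

```text
tcp [0.4679 0.2226 0.2379] ydir [-0.002 -1.   ] F [ 0.  -0.3 -0.4] t 21.425
delta/.3 [ 0.     0.006 -0.371]
```

Request:
send_rows(deltas=[[[0, 0.005, -0.18], [0, 0, 0]], [[0, 0.005, -0.3], [0, 0, 0]], [[0, 0.005, -0.35], [0, 0, 0]], [[0, 0.005, -0.366], [0, 0, 0]], [[0, 0.005, -0.37], [0, 0, 0]]])

```text
time: 22.05
tcp_pos: [0.4686, 0.2241, 0.1276]
tool_rot: [[-0.002, -0.002, -1.0], [-0.002, -1.0, 0.002], [-1.0, 0.002, 0.002]]
ft_force: [-0.1, 1.4, 0.3]
opening: 0.0154
```

Request:
send_rows(deltas=[[[0, 0, 0], [0, 0, 0]], [[0, 0, 0], [0, 0, 0]], [[0, 0, 0.1], [0, 0, 0]], [[0, 0, 0.3], [0, 0, 0]], [[0, -0.1, 0.4], [0, 0, 0]]], claw=-0.36)

```text
time: 22.68
tcp_pos: [0.4693, 0.1969, 0.2513]
tool_rot: [[0.003, 0.002, -1.0], [0.002, -1.0, -0.002], [-1.0, -0.002, -0.003]]
ft_force: [0.5, -2.2, 0.2]
opening: 0.0283
```

Request:
send_rows(deltas=[[[0, -0.2, 0], [0, 0, 0]], [[-0.03, -0.35, 0], [0, 0, 0]], [[-0.06, -0.5, 0], [0, 0, 0]], [[-0.1, -0.6, 0], [0, 0, 0]], [[-0.13, -0.6, 0], [0, 0, 0]]], claw=0.15)

```text
time: 23.3
tcp_pos: [0.4298, 0.0147, 0.2517]
tool_rot: [[0.004, -0.003, -1.0], [0.001, -1.0, 0.003], [-1.0, -0.001, -0.004]]
ft_force: [0.2, 1.6, -0.5]
opening: 0.0498
```

```bash
python3 - <<'E'
from h import *
look('a5'); to(.4315,.0025,.122)
E
```

```text
top
[0.4923 0.2604] 0.0832 38 px [145.7 235.8] CADDY
[0.4719 0.2981] 0.0832 40 px [129.2 245.9] CADDY
[0.4691 0.2235] 0.0833 39 px [162.1 244.9] CADDY
[0.4469 0.2601] 0.0827 39 px [146.1 255.9] CADDY
[0.4273 0.2984] 0.0835 39 px [129.1 265.9] CADDY
side
[0.4305 0.005 ] 0.0774 51 px [338.3 222.9] 
[0.4611 0.0859] 0.0771 66 px [308.7 248.8] 
[0.469  0.2266] 0.0827 83 px [275.1 309.5] CADDY
[0.4922 0.262 ] 0.0834 75 px [252.1 323. ] CADDY
[0.4468 0.2622] 0.083 82 px [280.2 333.7] CADDY
[0.4718 0.3   ] 0.0831 87 px [254.5 349.5] CADDY
tcp [0.4296 0.0174 0.2517] ydir [ 0.003 -1.   ] F [ 0.8  1.  -0.1] t 23.4
delta/.3 [ 0.006 -0.05  -0.432]
```

Request:
send_rows(deltas=[[[0.006, -0.05, -0.05], [0, 0.003, 0]], [[0.006, -0.05, -0.2], [0, 0.003, 0]], [[0.006, -0.05, -0.35], [0, 0.003, 0]], [[0.006, -0.05, -0.42], [0, 0.003, 0]], [[0.006, -0.05, -0.43], [0, 0.003, 0]]])

```text
time: 24.02
tcp_pos: [0.4306, 0.0026, 0.1206]
tool_rot: [[-0.005, 0.004, -1.0], [0.002, -1.0, -0.004], [-1.0, -0.002, 0.005]]
ft_force: [0.8, -0.4, 0.4]
opening: 0.0502
```

Request:
send_rows(deltas=[[[0, 0, 0], [0, 0, 0]], [[0, 0, 0], [0, 0, 0]], [[0, 0, 0], [0, 0, 0]], [[0, 0, 0], [0, 0, 0]], [[0, 0, 0.1], [0, 0, 0]]], claw=-1)

```text
time: 24.65
tcp_pos: [0.4293, 0.0025, 0.1499]
tool_rot: [[-0.01, 0.004, -1.0], [0.002, -1.0, -0.004], [-1.0, -0.002, 0.01]]
ft_force: [-0.0, -0.1, -0.0]
opening: 0.0158
```

Request:
send_rows(deltas=[[[0, 0, 0.2], [0, 0, 0]], [[0, 0.1, 0.35], [0, 0, 0]], [[0, 0.3, 0.35], [0, 0, 0]], [[-0.02, 0.5, 0.35], [0, 0, 0]], [[-0.04, 0.7, 0.35], [0, 0, 0]]])

```text
time: 25.28
tcp_pos: [0.417, 0.2139, 0.2554]
tool_rot: [[-0.008, 0.003, -1.0], [0.002, -1.0, -0.003], [-1.0, -0.002, 0.008]]
ft_force: [1.0, 0.2, -1.7]
opening: 0.0153
```

```bash
python3 -c "
from h import *
to(.404,.262,.24)"
```

```text
tcp [0.417  0.2139 0.2554] ydir [ 0.003 -1.   ] F [ 1.   0.2 -1.7] t 25.275
delta/.3 [-0.043  0.16  -0.051]
```

Request:
send_rows(deltas=[[[-0.03, 0.14, 0], [-0.001, -0.005, -0.002]], [[-0.042, 0.163, 0], [-0.001, -0.005, -0.002]], [[-0.042, 0.163, -0.053], [-0.001, -0.005, -0.002]], [[-0.042, 0.163, -0.053], [-0.001, -0.005, -0.002]]])

```text
time: 25.78
tcp_pos: [0.4042, 0.2603, 0.2376]
tool_rot: [[-0.003, -0.003, -1.0], [-0.003, -1.0, 0.003], [-1.0, 0.003, 0.003]]
ft_force: [1.0, -0.5, -0.8]
opening: 0.0158
```

```bash
python3 -c "
from h import *
to(.4045,.262,.1265)"
```

```text
tcp [0.4042 0.2603 0.2376] ydir [-0.003 -1.   ] F [ 1.  -0.5 -0.8] t 25.775
delta/.3 [ 0.001  0.006 -0.37 ]
```

Request:
send_rows(deltas=[[[0.001, 0.005, -0.18], [0, -0.002, 0]], [[0.001, 0.005, -0.3], [0, -0.002, 0]], [[0.001, 0.005, -0.35], [0, -0.002, 0]], [[0.001, 0.005, -0.366], [0, -0.002, 0]], [[0.001, 0.005, -0.37], [0, -0.002, 0]]])

```text
time: 26.4
tcp_pos: [0.4054, 0.2607, 0.1282]
tool_rot: [[0.001, -0.004, -1.0], [-0.005, -1.0, 0.004], [-1.0, 0.005, -0.001]]
ft_force: [-2.1, -5.8, 12.3]
opening: 0.0154
```

Request:
send_rows(deltas=[[[0, 0, 0], [0, 0, 0]], [[0, 0, 0], [0, 0, 0]], [[0, 0, 0.1], [0, 0, 0]], [[0, 0, 0.3], [0, 0, 0]], [[0, -0.1, 0.4], [0, 0, 0]]], claw=-0.36)

```text
time: 27.02
tcp_pos: [0.4062, 0.2334, 0.2517]
tool_rot: [[0.006, 0.0, -1.0], [-0.001, -1.0, -0.0], [-1.0, 0.001, -0.006]]
ft_force: [1.2, -0.9, -0.3]
opening: 0.0279
```

Request:
send_rows(deltas=[[[0.05, -0.2, 0], [0, 0, 0]], [[0.1, -0.4, 0], [0, 0, 0]], [[0.15, -0.51, 0], [0, 0, 0]], [[0.19, -0.51, 0], [0, 0, 0]]], claw=0.15)

```text
time: 27.52
tcp_pos: [0.464, 0.0774, 0.252]
tool_rot: [[0.007, -0.006, -1.0], [-0.002, -1.0, 0.006], [-1.0, 0.002, -0.007]]
ft_force: [0.4, 0.2, 0.5]
opening: 0.0493
```

```bash
python3 - <<'E'
from h import *
look('a6'); to(.462,.0835,.122)
E
```

```text
top
[0.4922 0.2603] 0.0829 40 px [145.8 235.8] CADDY
[0.4719 0.2981] 0.0833 40 px [129.2 245.9] CADDY
[0.4693 0.2242] 0.0834 34 px [161.8 244.8] CADDY
[0.4469 0.2601] 0.0834 39 px [146.1 255.9] CADDY
[0.4273 0.2984] 0.0837 39 px [129.1 265.9] CADDY
[0.4072 0.2592] 0.0831 42 px [146.7 273.8] CADDY
side
[0.4611 0.0841] 0.0779 53 px [309.1 248.1] 
[0.4689 0.2267] 0.0827 82 px [275.1 309.5] CADDY
[0.4923 0.2621] 0.0833 75 px [252.1 323.1] CADDY
tcp [0.4644 0.0809 0.2522] ydir [-0. -1.] F [-0.3  0.7  0.4] t 27.625
delta/.3 [-0.008  0.009 -0.434]
```

View pics/a6side.png

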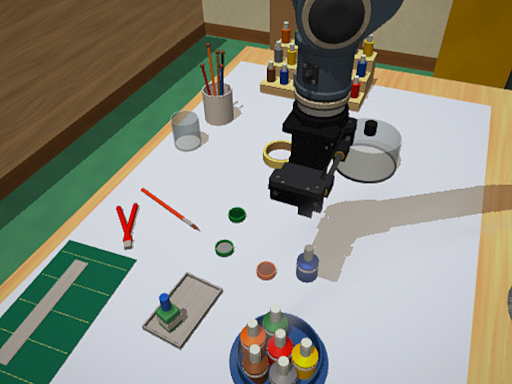

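Request:
send_rows(deltas=[[[-0.006, 0.008, -0.1], [0.001, 0.004, 0]], [[-0.006, 0.008, -0.25], [0.001, 0.004, 0]], [[-0.006, 0.008, -0.38], [0.001, 0.004, 0]], [[-0.006, 0.008, -0.425], [0.001, 0.004, 0]], [[-0.006, 0.008, -0.431], [0.001, 0.004, 0]]])

```text
time: 28.25
tcp_pos: [0.4624, 0.0846, 0.1228]
tool_rot: [[0.001, 0.002, -1.0], [0.003, -1.0, -0.002], [-1.0, -0.003, -0.001]]
ft_force: [0.3, -0.3, -0.5]
opening: 0.05
```

Request:
send_rows(deltas=[[[0, 0, 0], [0, 0, 0]], [[0, 0, 0], [0, 0, 0]], [[0, 0, 0], [0, 0, 0]], [[0, 0, 0], [0, 0, 0]], [[0, 0, 0.1], [0, 0, 0]]], claw=-1)

```text
time: 28.88
tcp_pos: [0.4611, 0.084, 0.1517]
tool_rot: [[-0.004, 0.002, -1.0], [0.002, -1.0, -0.002], [-1.0, -0.002, 0.004]]
ft_force: [0.4, -0.6, -0.8]
opening: 0.0151
```

Request:
send_rows(deltas=[[[0, 0, 0.2], [0, 0.003, 0]], [[0, 0, 0.35], [0, 0.003, 0]], [[-0.05, 0.2, 0.35], [0, 0.003, 0]], [[-0.09, 0.4, 0.35], [0, 0.003, 0]], [[-0.1, 0.47, 0.35], [0, 0.003, 0]]])

```text
time: 29.5
tcp_pos: [0.4295, 0.2287, 0.2574]
tool_rot: [[-0.008, 0.007, -1.0], [0.004, -1.0, -0.007], [-1.0, -0.004, 0.008]]
ft_force: [0.6, -0.9, 0.4]
opening: 0.0152
```

```bash
python3 -c "
from h import *
to(.4265,.2243,.24)"
```

```text
tcp [0.4295 0.2287 0.2574] ydir [ 0.007 -1.   ] F [ 0.6 -0.9  0.4] t 29.5
delta/.3 [-0.01  -0.015 -0.058]
```

Request:
send_rows(deltas=[[[-0.008, -0.013, 0], [-0.002, -0.005, -0.004]], [[-0.008, -0.013, -0.03], [-0.002, -0.005, -0.004]], [[-0.008, -0.013, -0.1], [-0.002, -0.005, -0.004]], [[-0.008, -0.013, -0.16], [-0.002, -0.005, -0.004]], [[-0.008, -0.013, -0.2], [-0.002, -0.005, -0.004]]])

```text
time: 30.12
tcp_pos: [0.4272, 0.2228, 0.196]
tool_rot: [[-0.002, -0.002, -1.0], [-0.001, -1.0, 0.002], [-1.0, 0.001, 0.002]]
ft_force: [0.2, -0.5, -0.4]
opening: 0.0153
```

```bash
python3 -c "
from h import *
to(.428,.2243,.128)
im=snap('side','b1');crop(im,200,260,160,124,'b1c',5)"
```

```text
tcp [0.4272 0.2228 0.196 ] ydir [-0.002 -1.   ] F [ 0.2 -0.5 -0.4] t 30.125
delta/.3 [ 0.003  0.005 -0.227]
```

View pics/b1c.png

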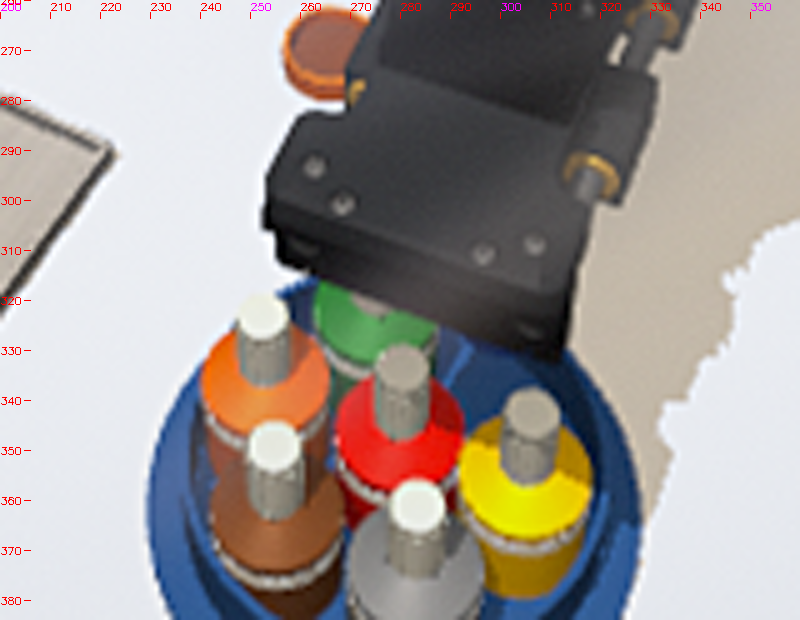

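Request:
send_rows(deltas=[[[0.002, 0.005, -0.06], [0, 0, 0]], [[0.002, 0.005, -0.11], [0, 0, 0]], [[0.002, 0.005, -0.16], [0, 0, 0]], [[0.002, 0.005, -0.2], [0, 0, 0]], [[0.002, 0.005, -0.222], [0, 0, 0]]])

```text
time: 30.8
tcp_pos: [0.4279, 0.224, 0.1285]
tool_rot: [[-0.003, -0.001, -1.0], [-0.003, -1.0, 0.001], [-1.0, 0.003, 0.003]]
ft_force: [-0.5, -7.5, 29.8]
opening: 0.0154
```

Request:
send_rows(deltas=[[[0, 0, 0], [0, 0, 0]], [[0, 0, 0], [0, 0, 0]]])

```text
time: 31.05
tcp_pos: [0.4281, 0.2241, 0.1286]
tool_rot: [[-0.002, -0.001, -1.0], [-0.003, -1.0, 0.001], [-1.0, 0.003, 0.002]]
ft_force: [0.4, -1.3, 0.1]
opening: 0.0156
```

Request:
send_rows(deltas=[[[0, 0, 0], [0, 0, 0]], [[0, 0, 0], [0, 0, 0]], [[0, 0, 0.1], [0, 0, 0]], [[0, 0, 0.3], [0, 0, 0]], [[0, -0.1, 0.4], [0, 0, 0]]], claw=-0.36)

```text
time: 31.68
tcp_pos: [0.4287, 0.1966, 0.2516]
tool_rot: [[0.002, 0.003, -1.0], [0.001, -1.0, -0.003], [-1.0, -0.001, -0.002]]
ft_force: [-0.4, -0.4, -0.5]
opening: 0.0279
```

Request:
send_rows(deltas=[[[0, -0.2, 0], [0, 0, 0]], [[0, -0.4, 0], [0, 0, 0]], [[0, -0.6, 0], [0, 0, 0]], [[0, -0.8, 0], [0, 0, 0]], [[0, -0.9, 0], [0, 0, 0]]], claw=0.15)

```text
time: 32.3
tcp_pos: [0.4281, -0.0767, 0.2517]
tool_rot: [[0.002, -0.001, -1.0], [-0.0, -1.0, 0.001], [-1.0, 0.0, -0.002]]
ft_force: [0.6, 0.7, -0.7]
opening: 0.0497
```

```bash
python3 - <<'E'
from h import *
look('a7')
im=dict(np.load('pics/a7side.npz'));crop(im,200,260,160,124,'b2c',5)
im=dict(np.load('pics/a7top.npz'));crop(im,100,200,110,100,'b3c',6)
P=grid(im)
m=(im['depth']>0)&(P[...,2]>.108)&(P[...,2]<.125)&(np.hypot(P[...,0]-.44,P[...,1]+.287)<.12)
v,u=np.nonzero(m); print('knob',m.sum(),u.mean(),v.mean(),ray(im,u.mean(),v.mean(),.117))
m=(im['depth']>0)&(P[...,2]>.078)&(P[...,2]<.096)&(np.hypot(P[...,0]-.44,P[...,1]+.287)<.12)
h=cv2.convexHull(P[m][:,:2].astype(np.float32))[:,0]; print('roof',fitc(h,.0745),fitc(h))
to(.4417,-.2885,.2)
E
```

```text
top
[0.4922 0.2603] 0.0834 40 px [145.8 235.8] CADDY
[0.4719 0.2981] 0.0829 40 px [129.2 245.9] CADDY
[0.4691 0.2235] 0.083 39 px [162.1 244.9] CADDY
[0.4469 0.2601] 0.0831 39 px [146.1 255.9] CADDY
[0.4281 0.223 ] 0.0829 38 px [162.8 263.2] CADDY
[0.4273 0.2984] 0.0832 39 px [129.1 265.9] CADDY
[0.4072 0.2592] 0.084 42 px [146.7 273.8] CADDY
side
[0.4692 0.2258] 0.083 76 px [275.2 309. ] CADDY
[0.4273 0.2255] 0.0833 77 px [300.9 318.1] CADDY
[0.4923 0.262 ] 0.0831 74 px [252.1 323. ] CADDY
[0.4472 0.2622] 0.0832 83 px [279.9 333.6] CADDY
[0.4073 0.2611] 0.0835 84 px [305.9 342.7] CADDY
[0.4719 0.2999] 0.0831 86 px [254.4 349.4] CADDY
knob 132 392.1060606060606 240.6060606060606 [ 0.44122491 -0.28847029  0.117     ]
roof (array([ 0.44174819, -0.29037575]), np.float64(0.0008937356173834694)) (array([ 0.44172227, -0.29047867,  0.07411591]), np.float64(0.0008604894622736724))
tcp [ 0.4283 -0.077   0.2515] ydir [-0.004 -1.   ] F [ 0.3  0.9 -0.6] t 32.4
delta/.3 [ 0.045 -0.705 -0.172]
```

View pics/b2c.png

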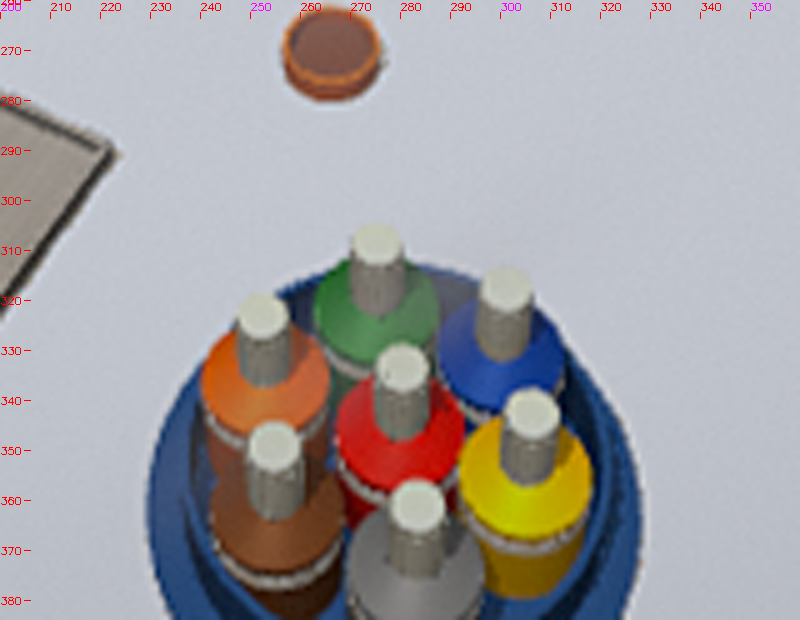

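View pics/b3c.png

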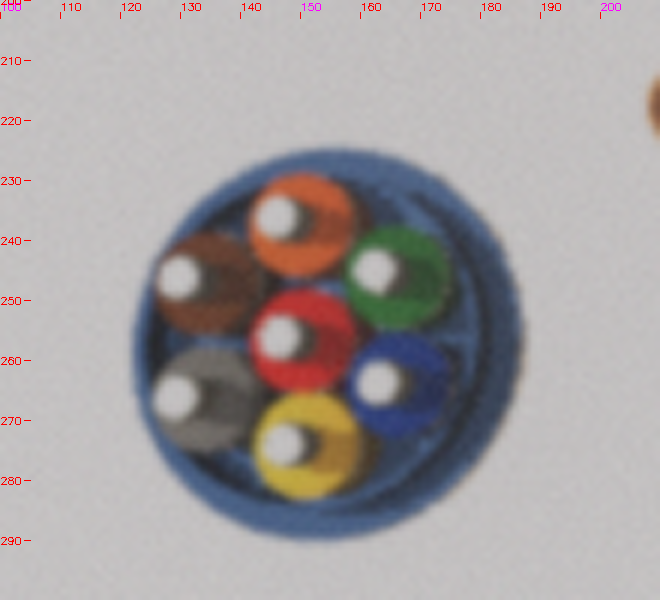

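Request:
send_rows(deltas=[[[0.02, -0.2, 0], [0, 0, 0]], [[0.047, -0.4, 0], [0, 0, 0]], [[0.047, -0.6, 0], [0, 0, 0]], [[0.047, -0.707, 0], [0, 0, 0]], [[0.047, -0.707, 0], [0, 0, 0]]], claw=0.5, squeeze=30)

```text
time: 33.02
tcp_pos: [0.4423, -0.2907, 0.2511]
tool_rot: [[0.002, -0.007, -1.0], [0.0, -1.0, 0.007], [-1.0, -0.0, -0.002]]
ft_force: [-0.1, 0.7, 0.6]
opening: 0.0653
```

```bash
python3 - <<'E'
from h import *
to(.442,-.289,.161)
im=snap('side','c5');crop(im,290,60,150,140,'c5c',5)
E
```

```text
tcp [ 0.4423 -0.2907  0.2511] ydir [-0.007 -1.   ] F [-0.1  0.7  0.6] t 33.025
delta/.3 [-0.001  0.006 -0.3  ]
```

View pics/c5c.png

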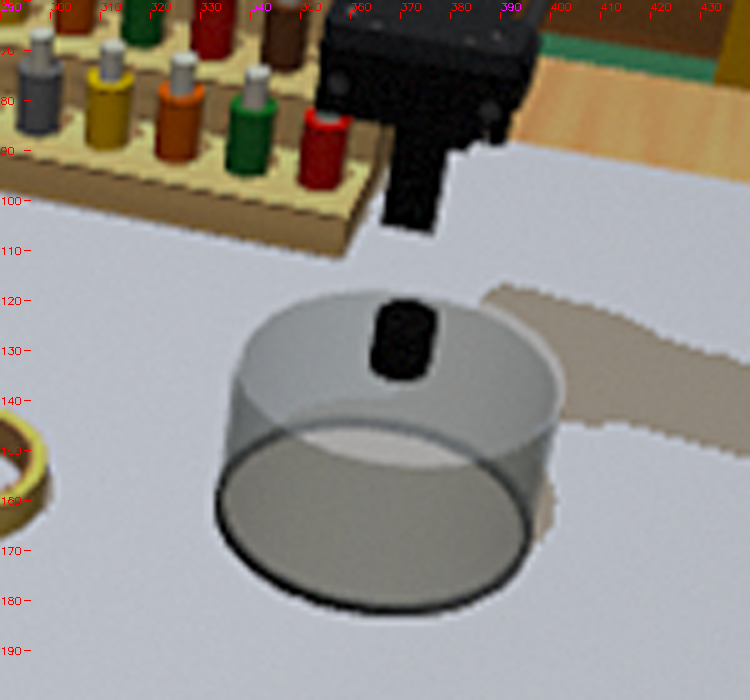

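Aligned above the knob; descend and grip.

Request:
send_rows(deltas=[[[0, 0.005, -0.1], [0, 0.001, 0.004]], [[0, 0.005, -0.2], [0, 0.001, 0.004]], [[0, 0.005, -0.27], [0, 0.001, 0.004]], [[0, 0.005, -0.29], [0, 0.001, 0.004]], [[0, 0.005, -0.295], [0, 0.001, 0.004]]])

```text
time: 33.7
tcp_pos: [0.4433, -0.2858, 0.163]
tool_rot: [[0.001, 0.004, -1.0], [0.001, -1.0, -0.004], [-1.0, -0.001, -0.001]]
ft_force: [0.2, 0.4, 0.4]
opening: 0.0652
```

Request:
send_rows(deltas=[[[0, 0, 0], [0, 0, 0]], [[0, 0, 0], [0, 0, 0]], [[0, 0, 0], [0, 0, 0]], [[0, 0, 0], [0, 0, 0]], [[0, 0, 0], [0, 0, 0]]], claw=-1)

```text
time: 34.33
tcp_pos: [0.4434, -0.2865, 0.1633]
tool_rot: [[0.001, 0.004, -1.0], [0.0, -1.0, -0.004], [-1.0, -0.0, -0.001]]
ft_force: [0.2, -1.7, 0.8]
opening: 0.027
```

Request:
send_rows(deltas=[[[0, 0, 0.1], [0, 0, 0]], [[0, 0, 0.25], [0, 0, 0]], [[0, 0, 0.4], [0, 0, 0]], [[0, 0, 0.45], [0, 0, 0]], [[0, 0, 0.45], [0, 0, 0]]])

```text
time: 34.95
tcp_pos: [0.4432, -0.2864, 0.2982]
tool_rot: [[0.002, 0.004, -1.0], [0.0, -1.0, -0.004], [-1.0, -0.0, -0.002]]
ft_force: [-0.4, 0.6, -2.5]
opening: 0.0274
```

```bash
python3 - <<'E'
from h import *
to(.449,.262,.3)
im=snap('side','c6');crop(im,290,30,150,140,'c6c',5)
E
```

```text
tcp [ 0.4432 -0.2864  0.2982] ydir [ 0.004 -1.   ] F [-0.4  0.6 -2.5] t 34.95
delta/.3 [0.019 1.828 0.006]
```

View pics/c6c.png

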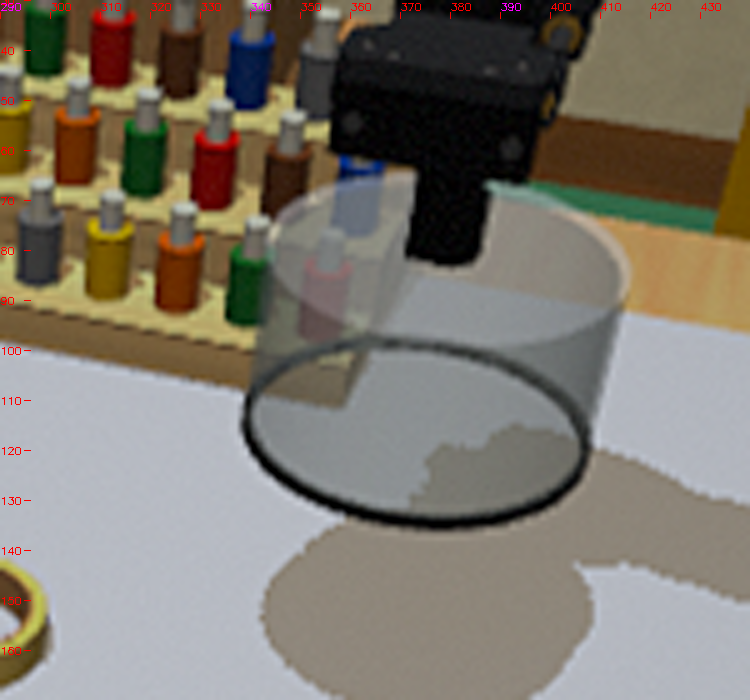

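Request:
send_rows(deltas=[[[0, 0.15, 0], [0, 0, 0]], [[0, 0.35, 0], [0, 0, 0]], [[0, 0.55, 0], [0, 0, 0]], [[0.01, 0.75, 0], [0, 0, 0]], [[0.02, 0.95, 0], [0, 0, 0]]])

```text
time: 35.62
tcp_pos: [0.4473, 0.0005, 0.2949]
tool_rot: [[-0.004, 0.004, -1.0], [0.002, -1.0, -0.004], [-1.0, -0.002, 0.004]]
ft_force: [0.7, 0.9, -2.6]
opening: 0.0272
```

Request:
send_rows(deltas=[[[0, 0.2, 0], [0, 0, 0]], [[0, 0.4, 0], [0, 0, 0]], [[0, 0.6, 0], [0, 0, 0]], [[0, 0.75, 0], [0, 0, 0]], [[0, 0.84, 0], [0, 0, 0]]])

```text
time: 36.25
tcp_pos: [0.4457, 0.2545, 0.2927]
tool_rot: [[-0.009, 0.007, -1.0], [0.001, -1.0, -0.007], [-1.0, -0.002, 0.009]]
ft_force: [0.3, -0.7, -2.0]
opening: 0.0276
```

Request:
send_rows(deltas=[[[0, 0, 0], [0, 0, 0]]])

```text
time: 36.38
tcp_pos: [0.4443, 0.2562, 0.2906]
tool_rot: [[-0.013, 0.012, -1.0], [0.001, -1.0, -0.012], [-1.0, -0.002, 0.013]]
ft_force: [-0.4, -1.4, -1.6]
opening: 0.0273
```

```bash
python3 - <<'E'
from h import *
to(.450,.262,.27)
for n in('top','side'):
    im=snap(n,'c7'+n)
im=dict(np.load('pics/c7top.npz'));crop(im,90,190,130,110,'c7t',6)
im=dict(np.load('pics/c7side.npz'));crop(im,180,224,160,160,'c7s',4)
E
```

```text
tcp [0.4443 0.2562 0.2906] ydir [ 0.012 -1.   ] F [-0.4 -1.4 -1.6] t 36.375
delta/.3 [ 0.019  0.019 -0.069]
```

View pics/c7t.png

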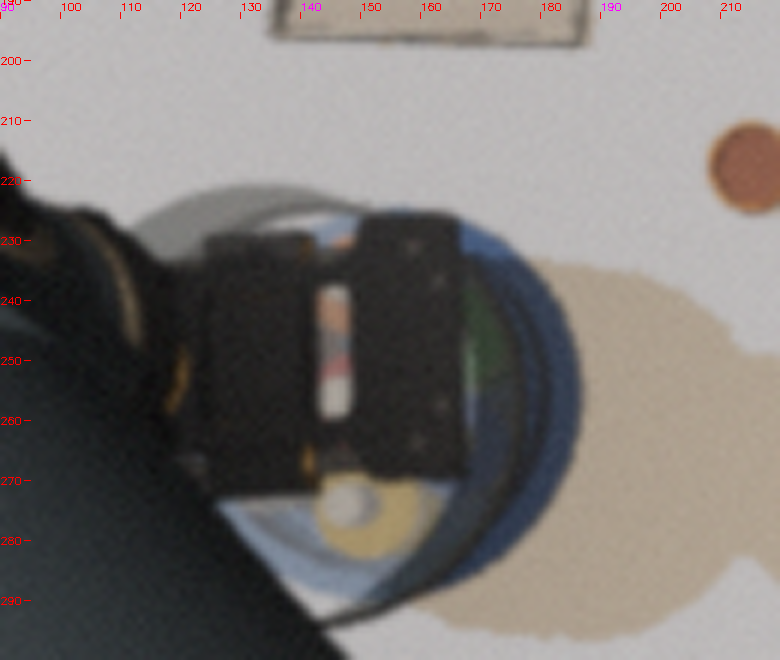

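View pics/c7s.png

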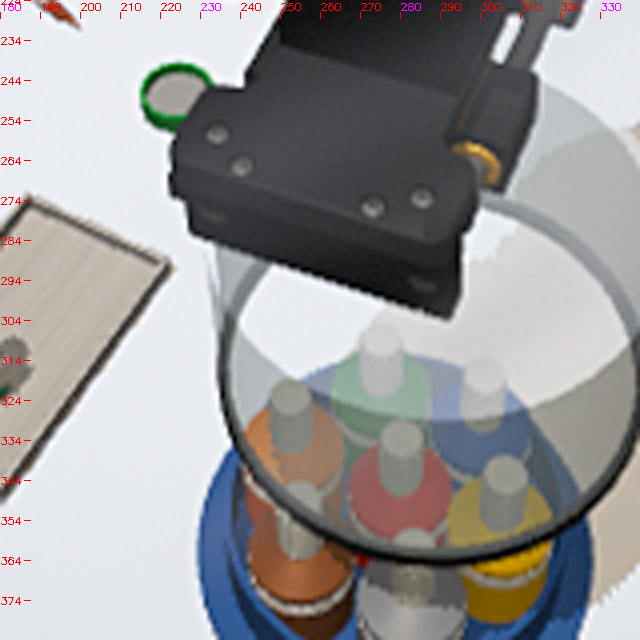

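Request:
send_rows(deltas=[[[0.02, 0.019, 0], [-0.001, -0.01, -0.008]], [[0.02, 0.022, -0.03], [-0.001, -0.01, -0.008]], [[0.02, 0.022, -0.06], [-0.001, -0.01, -0.008]], [[0.02, 0.022, -0.08], [-0.001, -0.01, -0.008]], [[0.02, 0.022, -0.08], [-0.001, -0.01, -0.008]]])

```text
time: 37.1
tcp_pos: [0.4507, 0.2597, 0.2659]
tool_rot: [[0.002, -0.005, -1.0], [-0.003, -1.0, 0.005], [-1.0, 0.003, -0.002]]
ft_force: [-0.1, 0.6, -1.3]
opening: 0.0273
```

```bash
python3 - <<'E'
from h import *
to(.450,.262,.17)
s=manip.state(); p=s['tcp_pos'];T=s['tool_rot'];print(T[:,0].round(4))
for n in('top','side'):
    im=snap(n,'c8'+n)
    cx,cy=(p[0]-.002,p[1]-.001) if n=='top' else (p[0]-.002,p[1]+.0015)
    z=p[2]-.163; print(cx,cy,z)
    overlay(im,cx,cy,[(.0745,z),(.0745,z+.087)],(180,244,150,140) if n=='side' else (90,190,130,110),'o8'+n,5)
E
```

```text
tcp [0.4507 0.2597 0.2659] ydir [-0.005 -1.   ] F [-0.1  0.6 -1.3] t 37.1
delta/.3 [-0.002  0.008 -0.32 ]
[ 0.0017 -0.003  -1.    ]
0.4486746725879526 0.2587246560304479 0.10288241636092907
0.4486746725879526 0.2612246560304479 0.10288241636092907
```

View pics/o8top.png

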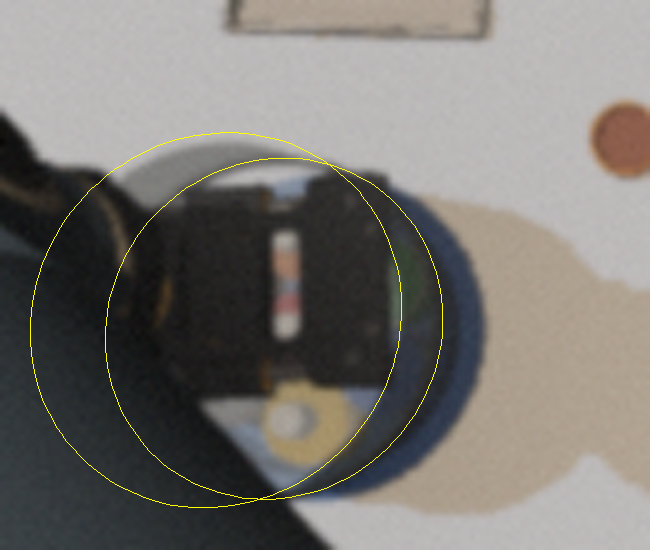

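View pics/o8side.png

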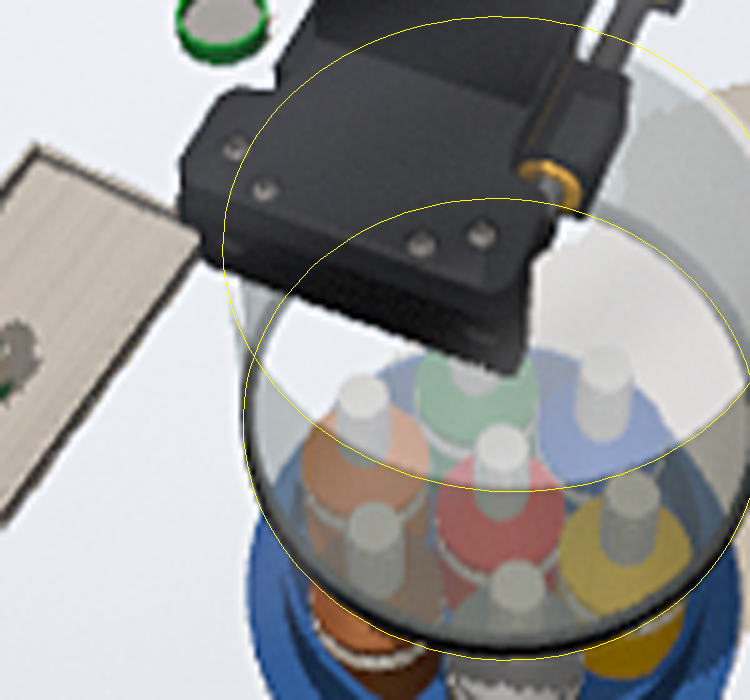

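```bash
python3 - <<'E'
from h import *
for n in('top','side'):
    im=dict(np.load(f'pics/c8{n}.npz'));P=grid(im)
    d=np.hypot(P[...,0]-.449,P[...,1]-.26)
    m=(im['depth']>0)&(P[...,2]>.175)&(P[...,2]<.205)&(d<.08)
    q=P[m]; print(n,m.sum())
    # robust plane
    w=np.ones(len(q),bool)
    for _ in range(6):
        A=np.c_[q[w][:,:2]-[.449,.26],np.ones(w.sum())]; c=np.linalg.lstsq(A,q[w][:,2],rcond=None)[0]
        r=q[:,2]-np.c_[q[:,:2]-[.449,.26],np.ones(len(q))]@c; w=np.abs(r)<.004
    print('plane',c.round(4),w.sum(),np.abs(r[w]).mean())
    h=q[w][:,:2]; print(h.min(0),h.max(0))
    hh=cv2.convexHull(h.astype(np.float32))[:,0]; print(fitc(hh,.0745))
    vis=np.zeros((384,512,3),np.uint8); vis[m]=(0,255,0); vis2=cv2.addWeighted(im['pixels'],.7,vis,.3,0)
    cv2.imwrite(f'pics/v{n}.png',cv2.resize(vis2[190:384,80:340],None,fx=3,fy=3))
E
```

```text
top 1027
plane [-0.0006 -0.0014  0.19  ] 957 0.0011447046873632291
[0.37973622 0.18548507] [0.52195429 0.30012906]
(array([0.44815597, 0.25925334]), np.float64(0.0030893591858682772))
side 5067
plane [ 0.0015 -0.0033  0.1904] 4572 0.0007264779307976195
[0.37374212 0.18593277] [0.50766422 0.33597229]
(array([0.44789458, 0.26116502]), np.float64(0.00032244331419918685))
```

View pics/vside.png

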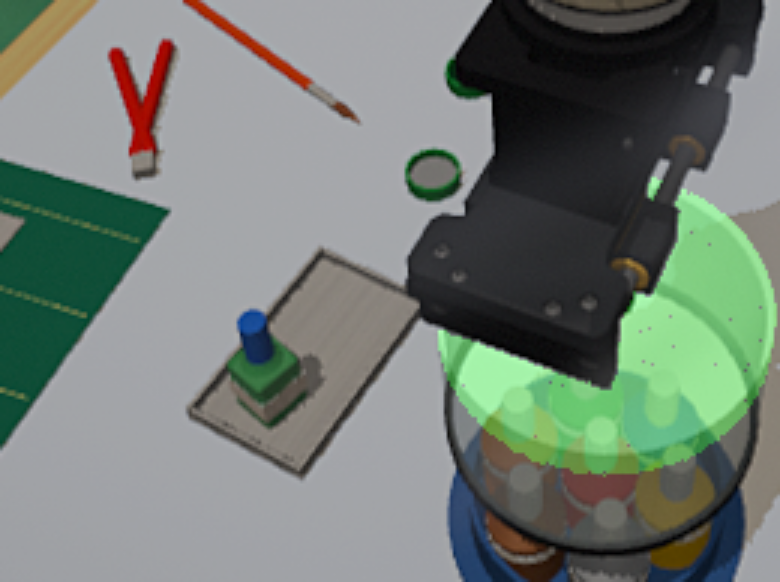

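Request:
send_rows(deltas=[[[-0.001, 0.007, -0.04], [-0.001, 0, 0.002]], [[-0.001, 0.007, -0.09], [-0.001, 0, 0.002]], [[-0.001, 0.007, -0.14], [-0.001, 0, 0.002]], [[-0.001, 0.007, -0.18], [-0.001, 0, 0.002]], [[-0.001, 0.007, -0.2], [-0.001, 0, 0.002]]])

```text
time: 37.83
tcp_pos: [0.4504, 0.262, 0.2055]
tool_rot: [[0.002, -0.002, -1.0], [-0.004, -1.0, 0.002], [-1.0, 0.004, -0.002]]
ft_force: [0.0, 0.2, -0.6]
opening: 0.0269
```

```bash
cat >> h.py <<'E'
def roof(tag,zr,names=('top','side')):
    for n in names:
        im=snap(n,tag+n);P=grid(im)
        d=np.hypot(P[...,0]-.449,P[...,1]-.262)
        m=(im['depth']>0)&(np.abs(P[...,2]-zr)<.012)&(d<.082)
        q=P[m]; w=np.ones(len(q),bool)
        for _ in range(6):
            A=np.c_[q[w][:,:2]-[.449,.262],np.ones(w.sum())]; c=np.linalg.lstsq(A,q[w][:,2],rcond=None)[0]
            r=q[:,2]-np.c_[q[:,:2]-[.449,.262],np.ones(len(q))]@c; w=np.abs(r)<.004
        hh=cv2.convexHull(q[w][:,:2].astype(np.float32))[:,0]
        print(n,m.sum(),'plane',c.round(4),'centre',fitc(hh,.0745))
E
python3 - <<'E'
from h import *
to(.4505,.2617,.168); s=manip.state(); print(s['tool_rot'][:,0].round(4)); roof('c9',s['tcp_pos'][2]-.076)
im=dict(np.load('pics/c9side.npz'));crop(im,200,264,150,120,'c9s',5)
E
```

```text
tcp [0.4504 0.262  0.2055] ydir [-0.002 -1.   ] F [ 0.   0.2 -0.6] t 37.825
delta/.3 [ 0.    -0.001 -0.125]
[ 0.0017 -0.0044 -1.    ]
top 728 plane [ 0.002  -0.0071  0.1293] centre (array([0.4480016 , 0.26191022]), np.float64(0.004121816947576075))
side 4130 plane [-0.001  -0.0061  0.1292] centre (array([0.44742893, 0.26295098]), np.float64(0.0002093435483890065))
```

View pics/c9s.png

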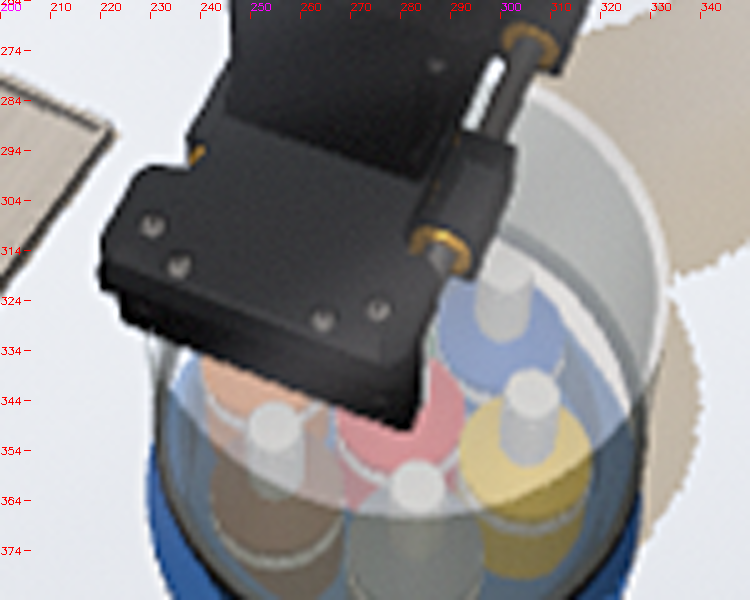

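Request:
send_rows(deltas=[[[0.001, -0.001, -0.02], [0.004, 0, 0]], [[0.001, -0.001, -0.05], [0.004, 0, 0]], [[0.001, -0.001, -0.08], [0.004, 0, 0]], [[0.001, -0.001, -0.1], [0.004, 0, 0]], [[0.001, -0.001, -0.115], [0.004, 0, 0]]])

```text
time: 38.55
tcp_pos: [0.4507, 0.2618, 0.1709]
tool_rot: [[0.001, -0.002, -1.0], [0.002, -1.0, 0.002], [-1.0, -0.002, -0.001]]
ft_force: [-0.1, -0.2, -2.2]
opening: 0.0275
```

```bash
python3 - <<'E'
from h import *
to(.4505,.2617,.168); s=manip.state(); print(s['tool_rot'][:,0].round(4)); roof('d1',s['tcp_pos'][2]-.076)
E
```

```text
tcp [0.4507 0.2618 0.1709] ydir [-0.002 -1.   ] F [-0.1 -0.2 -2.2] t 38.55
delta/.3 [-0.001 -0.    -0.01 ]
[ 0.0015  0.002  -1.    ]
top 541 plane [ 0.0038 -0.0062  0.0946] centre (array([0.44810549, 0.26237632]), np.float64(0.004315208814628771))
side 3793 plane [-0.0007  0.0008  0.0946] centre (array([0.4474126 , 0.26312361]), np.float64(0.00030775035129151056))
```

Request:
send_rows(deltas=[[[0.001, 0, -0.004], [0, 0, 0]], [[0.001, 0, -0.008], [0, 0, 0]], [[0.001, 0, -0.01], [0, 0, 0]], [[0.001, 0, -0.01], [0, 0, 0]]])

```text
time: 39.15
tcp_pos: [0.451, 0.2619, 0.1683]
tool_rot: [[0.002, -0.002, -1.0], [0.002, -1.0, 0.002], [-1.0, -0.002, -0.002]]
ft_force: [-0.6, 1.0, 1.3]
opening: 0.0276
```

```bash
python3 - <<'E'
from h import *
s=manip.state(); roof('d2',s['tcp_pos'][2]-.076)
im=dict(np.load('pics/d2side.npz'));crop(im,200,264,150,120,'d2s',5)
E
```

```text
top 543 plane [ 0.0036 -0.0025  0.0922] centre (array([0.44830817, 0.26206862]), np.float64(0.0028232599784497312))
side 3764 plane [ 0.0001 -0.0011  0.0923] centre (array([0.44794701, 0.26346826]), np.float64(0.0003840479791368197))
```

View pics/d2s.png

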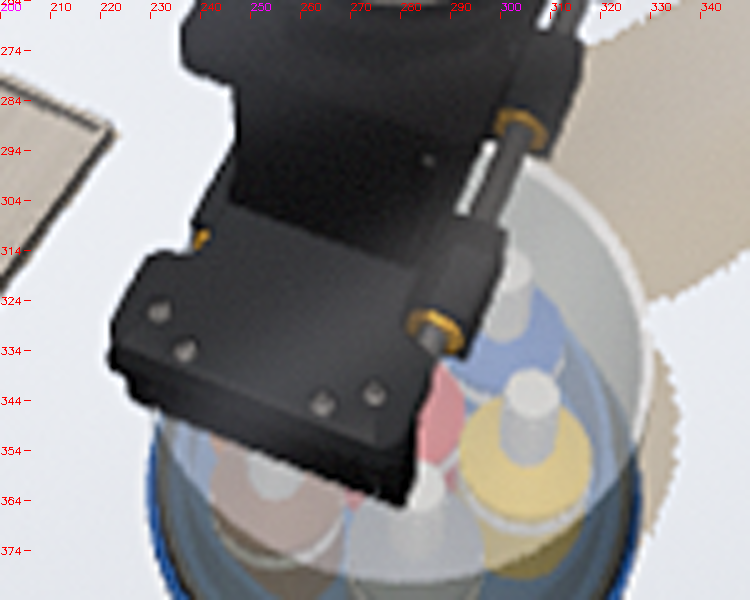

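Roof at 0.092 (= 5 + 87 mm), level and centred. Release and retreat.

Request:
send_rows(deltas=[[[0, 0, 0], [0, 0, 0]], [[0, 0, 0], [0, 0, 0]], [[0, 0, 0], [0, 0, 0]], [[0, 0, 0.05], [0, 0, 0]], [[0, 0, 0.2], [0, 0, 0]]], claw=0.3)

```text
time: 39.88
tcp_pos: [0.4501, 0.2611, 0.2279]
tool_rot: [[-0.003, -0.001, -1.0], [0.0, -1.0, 0.001], [-1.0, -0.0, 0.003]]
ft_force: [0.3, 0.5, 0.2]
opening: 0.056
```

Request:
send_rows(deltas=[[[0, 0, 0.2], [0, 0, 0]], [[0, -0.2, 0.3], [0, 0, 0]], [[0, -0.4, 0.3], [0, 0, 0]], [[0, -0.6, 0.3], [0, 0, 0]], [[0, -0.8, 0.3], [0, 0, 0]]])

```text
time: 40.5
tcp_pos: [0.4499, 0.0194, 0.3193]
tool_rot: [[-0.0, -0.001, -1.0], [-0.0, -1.0, 0.001], [-1.0, 0.0, 0.0]]
ft_force: [0.7, 0.3, 0.6]
opening: 0.0564
```

```bash
python3 - <<'E'
from h import *
to(.45,-.1); roof('d3',.092)
im=dict(np.load('pics/d3side.npz'));cv2.imwrite('pics/d3s.png',cv2.resize(im['pixels'],(800,600)))
im=dict(np.load('pics/d3top.npz'));crop(im,100,140,240,155,'d3t',3)
for o in caps(im,.083): 
    if np.hypot(*(o[2]-[.448,.262]))<.065: print(o[2],o[3])
overlay(im,.4484,.2612,[(.079,.005),(.0745,.005),(.0745,.092)],(115,215,80,80),'d3o',7)
E
```

```text
tcp [0.4499 0.0194 0.3193] ydir [-0.001 -1.   ] F [0.7 0.3 0.6] t 40.5
delta/.3 [ 0.    -0.398  0.   ]
top 3417 plane [-0.0005  0.0005  0.0924] centre (array([0.44832319, 0.26169379]), np.float64(0.00036653986962531933))
side 7342 plane [ 0.     -0.0004  0.0923] centre (array([0.44799574, 0.26321855]), np.float64(0.0003380086199628849))
```

View pics/d3s.png

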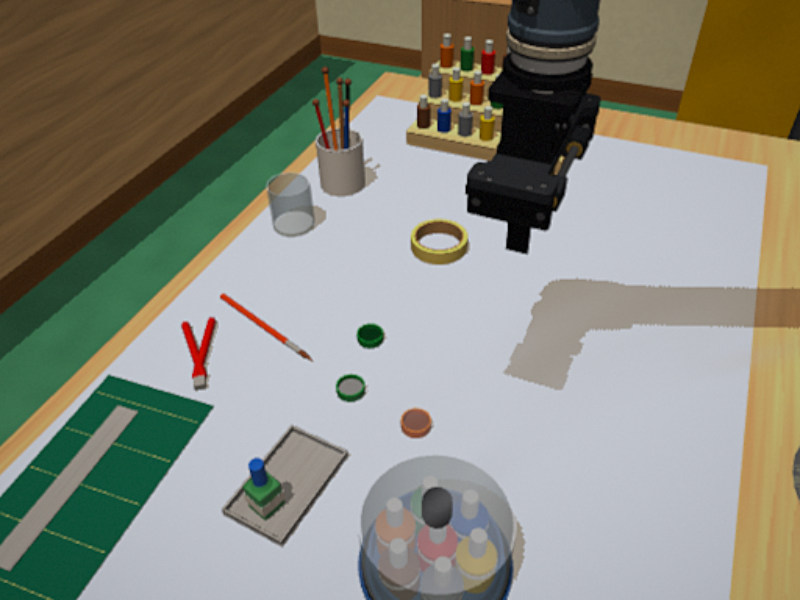

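View pics/d3o.png

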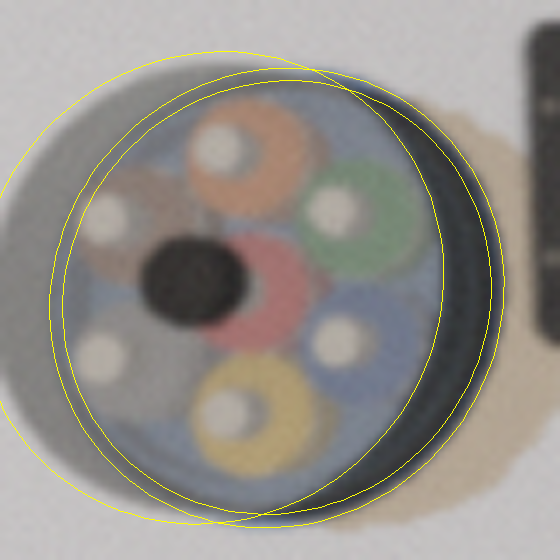

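```bash
python3 - <<'E'
from h import *
print(manip.job_done()); print(manip.state()['time'])
E
```

```text
the job is handed in; nothing more can be done
None
the job is handed in; nothing more can be done
```

All seven paint bottles are in the caddy, with the clear cover on top. I handed the job in at about 41 s; the hand-in gives no verdict.

- **Bottles:** red, which was off the pattern, now stands in the middle, about 2 mm off centre. Grey, brown, orange, green, yellow and blue stand in a ring around it, all within about 44 mm of the centre. Just before the cover went on, all the caps measured about 83 mm high, so every bottle stands on the caddy floor. In the pictures taken then and after covering, they look upright.
- **Cement and thinner:** there was no cement bottle in this run. The thinner is still in the tray.
- **Cover:** its roof measured about 92 mm above the table, as it should with the rim on the ledge. It was level within 0.001 rad and within about 0.5 mm of the caddy centre in both cameras.
- **Bystanders and forces:** the caps, tape and brush look unmoved, but I checked this by eye only. The highest force I saw was about 30 N at the wrist for a moment, as blue was pressed down.
- **Disagreements:** the two cameras differ by about 2 mm in y, so I compared positions within one camera at a time. One outline drawn over a picture did not line up with the cover's roof; the depth readings did not show the fault, and I relied on those.

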